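Let out the telescopic tile holder by one hole and lay the border tile in it

TASK

The tile holder is set too short for the painted border tile. Press its spring button in, draw the sleeve out until the button pops fully out through the next hole, without wrenching on the locked button, then lay the tile gently, painted face up, flat on the two cork ledges between the end stops and let go. Leave the pots, beakers, glass and mixing tile where they stand.

Things in the scene. Friction and masses are not known exactly. Their poses are not given: they have to be found in the camera images.
- tile_holder: Telescopic tile holder, fixed to the table. Wooden board 290 x 84 mm, top at z 18 mm; along its middle a level square tube, axis 54 mm over the table: 20 mm inner tube fixed to the dark block at the -x end, and on it a sliding aluminium sleeve, 26 mm square, wall 2.5 mm, with the other dark block. Origin: underside of the board, at its middle; x = the way the sleeve draws out, z up.
- fixed_stop (a point): Fixed end: where the cork ledge's top (72 mm over the table) meets the inner face of the stop lip behind it, mid-width. Ledge: 24 mm long in +x from here, 44 mm wide; lip 7 mm high. Axes as tile_holder's.
- moving_stop (a point): Same point on the sleeve's end; the ledge (24 x 44 mm, top at 72 mm) runs from here in -x, the lip is 7 mm high. At the start about 165 mm from fixed_stop: too short for the tile. Axes as tile_holder's.
- button_tip (a point): Tip of the brass spring button (10 mm thick, domed) that sits in the inner tube, 5 mm to +x of tile_holder's origin, and sticks out of a hole in the sleeve's -y wall, pointing to -y, axis 54 mm over the table. Out, its tip is 19.5 mm from the tube's axis, 6.5 mm proud of the sleeve. It never travels along x. Axes as tile_holder's.
- button (a joint): How far the button is pressed in, m: 0 out, 0.0065 flush with the sleeve, about 0.009 riding under its wall. Spring 3 N out, 4.5 N flush. Out, it locks the sleeve (play 1 mm); over 20 N on it harms it. Held flush, e.g. pinched together with the sleeve between two fingers, about 9 N along the tube beyond friction push its dome under the hole's edge; then it rides inside to the next hole.
- sleeve (a joint): How far the sleeve is drawn out in +x from its first hole, m; friction about 7 N, end 0.066. The next hole is in the dark index plate screwed on the sleeve's -y wall, to -x of the first. The plate is set by hand and not measured: its hole meets the button after 40 to 60 mm of draw, and only there does the button pop out again. The stops then stand 4 to 26 mm further apart than the tile is long.
- tile_center (a point): Centre of the loose border tile, 200 x 50 x 10 mm (x, y, z), about 0.23 kg, white with a blue and ochre pattern on its upper face (z up); lies flat on the table, x along its length. Either end may go to either stop.
- blue_glass: Small flared clear glass, 62 mm across and 72 mm high, with blue paint on its rim; bystander, leave alone. Origin: centre of its underside.
- mauve_beaker: Mauve scalloped plastic beaker, 66 mm across, 70 mm high; bystander, leave alone. Origin: centre of its underside.
- clear_beaker: Thin clear beaker, 56 mm across, 60 mm high; bystander, leave alone. Origin: centre of its underside.
- mixing_tile: White porcelain mixing tile with six dabs of colour, 75 x 110 x 13 mm, lying flat; bystander, leave alone. Origin: centre of its underside.
- pot_14: Lidded turquoise glaze pot with a blue ball knob, 66 mm across, 105 mm high; bystander, leave alone. Origin: centre of its underside.
- pot_19: Lidded green glaze pot with a green ball knob, 66 mm across, 101 mm high; bystander, leave alone. Origin: centre of its underside.
- open_pot: Open olive glaze pot without lid, 67 mm across, 76 mm high; bystander, leave alone. Origin: centre of its underside.

How it is judged:
By the outcome, as a careful person would: the job done as asked, in the order asked, and still so for the second after the job is handed in, with the robot touching nothing.
It also fails if it takes over 62 s, if anything falls off the work surface, if the arm or the gripper's body presses on something with over 40 N, if the wrist force passes 120 N, or if a joint passes its speed limit or range.

ROBOT

A 6-joint arm with a two-finger parallel gripper is mounted at the origin on a cart in front of the work surface, level with it; the furniture and walls round the work are solid. World frame = base frame: x ahead of the robot, y to its left, z up, the work surface at z = 0. Lengths are in m, angles in degrees, forces in N, time in s.
With the tool pointing down it reaches from about 0.4 to 0.825 m from the base axis. Payload 7 kg.
Tool frame: the origin (TCP) lies midway between the tips of the shut fingers; the grasp point (between the pads) lies 19 mm behind it; z points along the fingers, y is the direction in which the jaws open and shut (so a half turn about z gives the same grasp; the last joint's range is limited). The gripper opens to 88 mm and grips with 3 to 60 N. Pads are 19 mm wide; open, the fingers measure 130 mm over their backs; the gripper's body (78 mm by 193 mm) begins 47 mm behind the grasp point.
Start: joints at [-51.847, 20.546, 0.682, 0, -70.136, -16.507], TCP at [0.249, -0.627, 0.227] pointing down, gripper open.
Joint ranges: [-176.03, 176.03], [-82.01, 121.73], [-58.28, 71.71], [-173.87, 95.51], [-174.79, -0.11], [-173.66, 173.66]. Speed limits (degrees/s): [136.94, 136.94, 172.46, 180, 180, 180].

INTERFACE

Orientations are given as [roll, pitch, yaw] about the fixed x, y, z axes, in that order (R = Rz(yaw) Ry(pitch) Rx(roll)).
In Python, from cell import sense, imaging, robot gives the robot as it stands.
- The arm moves only by the tool drive_tool, never from a script. Its argument "deltas" is a list of rows, each an object of numbers: "x", "y", "z": the shift along the tool's x, y, z normalised to -1 to 1, where 1 is 0.02 m; "rx", "ry", "rz": the turn, a rotation vector about the tool's x, y, z normalised to -1 to 1, where 1 is 0.12 rad. In form: [{"x": .., "y": .., "z": .., "rx": .., "ry": .., "rz": ..}, ...]. A call has 1 to 12 rows; each row shifts and turns the pose as measured when the row begins, along the tool's axes as they then stand; what a row does not reach is not made up. A row lasts 1/8 s, in which the tool goes at most 62.5 mm and 10.7 degrees, less where a joint would pass 70% of its speed; a pose out of reach is approached as far as the arm can. A call with a number of a shift or a turn outside -1 to 1 is refused whole. A call with a gripper value outside its range is refused whole. "gripper" is the closure, from -1 (fully open) to 1 (shut), set as the call begins (left out, the last holds). The fingers move at their own pace and stop on an object; "grip_force" is the grip in N (left out, the last holds). Time passes only in rows, so rows that do not move let the fingers close. It gives the time, the measured TCP pose, the force and the opening at its end, in the units of the state.
- sense(): the state, without advancing time (a new reading comes with each control period).
- imaging.capture(name): name is "side" or "top" or "wrist"; returns (picture, depth): 400x640x3 uint8, red, green, blue; 400x640 float32, m along the optical axis (not along the pixel's ray), 0 where there is no reading.
- imaging.camera_params(name): a dict with "fx", "fy", "cx", "cy" (pixels), "dist_coeffs" ([k1, k2, p1, p2, k3] as OpenCV has them; the pictures are not rectified), "xyz" and "attitude" of the camera in the world. Camera axes: x right, y up, looking along -z (the intrinsics and any distortion apply to the point x, -y, -z); pixel columns grow to the right and rows downward; lengths in m; the calibration is good to about 2 mm. A picture is of the moment at which its call begins: read the wrist's pose just before it. camera_params takes no time and is no camera call; for the wrist camera it gives the pose at the moment of the call.
- robot.job_done(): hands the job in, once; it reports no verdict.
The state is a dict: "t": time; "qpos": joint angles; "qd": joint speeds; "joint_efforts": joint torques, N m; "position": TCP position; "tcp_rot": TCP orientation; "contact_force": force on the tool from outside, world axes, zero at the start; "moment": the same for the moment, N m; "finger_gap": finger opening in m.
Only numpy, scipy, OpenCV 4.12 (cv2) and the standard library are available. Lean on these libraries where they do the work, as an engineer would, in place of code of your own. Each camera call takes 0.05 s, during which the arm holds its last target.

## Working session

There is one attempt and no reset: what is moved stays moved. The work goes in short steps, Python scripts to look and compute and a tool call to move; the robot and the scene stay as the last step left them, time stands still between calls to the robot, and variables do not carry over. Pictures are saved under pics/ and viewed, and the job is handed in when it is done.

Besides the shell and the picture viewer there is one more tool, called by a JSON object that holds its "api" and its "payload". drive_tool: Moves the arm, as the interface text tells. Scaled input: -1 to 1 covers 0.02 m each way for a shift and 0.12 rad each way for a turn. Its arguments: {"type":"object","properties":{"deltas":{"type":"array"},"gripper":{"type":"number"},"grip_force":{"type":"number"}},"required":["deltas"]}

```bash
ls; mkdir -p pics
python3 - <<'E'
from cell import sense, imaging, robot
import cv2, numpy as np
print(sense())
for n in ("top","side","wrist"):
    p,d=imaging.capture(n); q=imaging.camera_params(n); print(n,q)
    cv2.imwrite(f"pics/{n}0.png",p[:,:,::-1]); np.savez(f"pics/{n}0.npz",p=p,d=d,q=q)
E
```

```text
pics
{'t': 0.0, 'qpos': array([-5.18481026e+01,  2.05889155e+01,  6.35362709e-01, -1.96457052e-02,
       -7.01351670e+01, -1.65078851e+01]), 'qd': array([-0.06707279, -0.01323867, -0.03693186, -0.04417887,  0.03144   ,
        0.05365452]), 'joint_efforts': array([ 1.71690886e-04, -5.82726896e+01,  2.93071944e+01,  6.99730530e+00,
        7.13380767e-03, -1.41948622e-04]), 'position': array([ 0.24877991, -0.62697463,  0.22566468]), 'tcp_rot': array([ 1.79909689e+02, -7.50459286e-03, -1.58362672e+02]), 'contact_force': array([-0.41595419,  0.30094333, -0.82708976]), 'moment': array([-0.00392648, -0.02840153, -0.01797187]), 'finger_gap': 0.0874990738096227}
top {'fx': 479.0197832452855, 'fy': 479.0197832452855, 'cx': 319.70102584273184, 'cy': 196.67836796863392, 'dist_coeffs': array([-0.10923377,  0.        ,  0.        ,  0.        ,  0.        ]), 'xyz': array([ 0.3492982 , -0.02625981,  1.11675679]), 'attitude': array([ 10.61454926,   0.38843623, -90.76461677])}
side {'fx': 475.9847044558082, 'fy': 475.9847044558082, 'cx': 326.3909783250215, 'cy': 192.80010353132988, 'dist_coeffs': array([0.03007641, 0.        , 0.        , 0.        , 0.        ]), 'xyz': array([ 0.46009194, -1.07621062,  0.50670041]), 'attitude': array([68.29333195, -1.01526898, -5.28569608])}
wrist {'fx': 339.94502544858824, 'fy': 339.94502544858824, 'cx': 322.42145446384933, 'cy': 195.42956274137913, 'dist_coeffs': array([-0.0715576,  0.       ,  0.       ,  0.       ,  0.       ]), 'xyz': array([ 0.17729755, -0.65522401,  0.38395807]), 'attitude': array([-1.65080901e+01, -6.24112155e-02,  1.11602525e+02])}
```

View pics/top0.png

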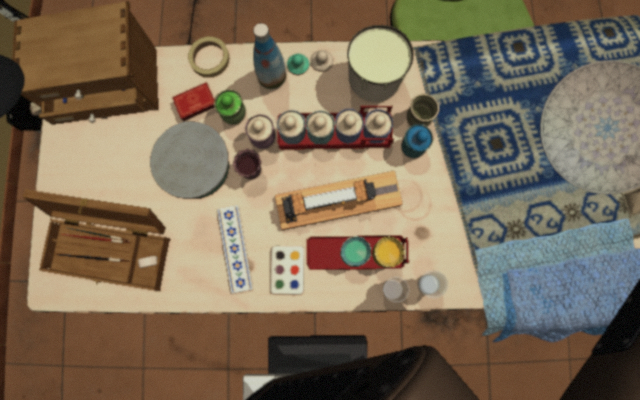

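View pics/side0.png

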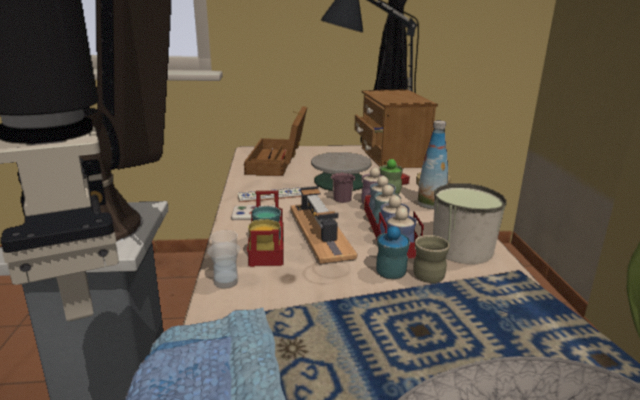

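View pics/wrist0.png

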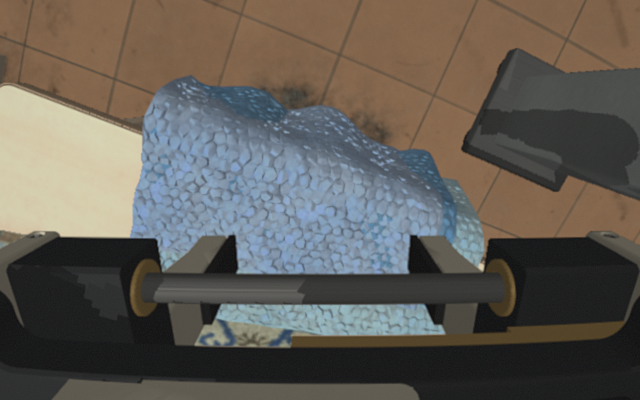

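```bash
cat > h.py <<'E'
import numpy as np, cv2
from scipy.spatial.transform import Rotation as R
def load(f):
    z=np.load(f,allow_pickle=True); return z['p'],z['d'],z['q'].item()
def snap(n,tag):
    from cell import imaging
    p,d=imaging.capture(n); q=imaging.camera_params(n)
    cv2.imwrite(f"pics/{n}{tag}.png",p[:,:,::-1]); np.savez(f"pics/{n}{tag}.npz",p=p,d=d,q=q); return p,d,q
def K(q): return np.array([[q['fx'],0,q['cx']],[0,q['fy'],q['cy']],[0,0,1.]])
def rot(q): return R.from_euler('xyz',q['attitude'],degrees=True).as_matrix()
def rays(q,uv):
    u=cv2.undistortPoints(np.array(uv,float).reshape(-1,1,2),K(q),q['dist_coeffs']).reshape(-1,2)
    c=np.c_[u[:,0],-u[:,1],-np.ones(len(u))]; return c@rot(q).T
def plane(q,uv,z):
    r=rays(q,uv); return q['xyz']+r*((z-q['xyz'][2])/r[:,2])[:,None]
def pts(q,d):
    v,u=np.mgrid[0:400,0:640]; r=rays(q,np.c_[u.ravel(),v.ravel()])
    return (q['xyz']+r*d.ravel()[:,None]).reshape(400,640,3)
def proj(q,X):
    c=(np.atleast_2d(X)-q['xyz'])@rot(q); c=c*[1,-1,-1]
    return cv2.projectPoints(c.reshape(-1,1,3),np.zeros(3),np.zeros(3),K(q),q['dist_coeffs'])[0].reshape(-1,2)
E
python3 - <<'E'
from h import *
p,d,q=load('pics/top0.npz'); P=pts(q,d)
# table check
for uv in [(200,270),(100,210),(330,170),(450,270),(338,185),(390,200),(285,208),(370,190),(235,250),(290,270),(355,250),(388,250),(320,120),(375,120),(260,130),(229,104),(247,163),(417,138),(424,108),(393,290),(429,284),(405,240),(390,112)]:
    print(uv,P[uv[1],uv[0]].round(3))
c=p[150:310,200:440]; cv2.imwrite('pics/c1.png',cv2.resize(c[:,:,::-1],None,fx=3.3,fy=3.3,interpolation=cv2.INTER_CUBIC))
p,d,q=load('pics/side0.npz')
c=p[170:290,200:420]; cv2.imwrite('pics/c2.png',cv2.resize(c[:,:,::-1],None,fx=3.6,fy=3.6,interpolation=cv2.INTER_CUBIC))
E
```

```text
(200, 270) [ 0.389  0.26  -0.001]
(100, 210) [0.516 0.46  0.108]
(330, 170) [ 0.623 -0.047  0.   ]
(450, 270) [ 0.381 -0.322 -0.001]
(338, 185) [ 0.582 -0.065  0.019]
(390, 200) [ 0.546 -0.186  0.015]
(285, 208) [0.521 0.056 0.068]
(370, 190) [ 0.561 -0.135  0.062]
(235, 250) [0.434 0.177 0.008]
(290, 270) [0.387 0.049 0.009]
(355, 250) [ 0.427 -0.098  0.061]
(388, 250) [ 0.426 -0.171  0.059]
(320, 120) [ 0.712 -0.025  0.105]
(375, 120) [ 0.714 -0.148  0.097]
(260, 130) [0.698 0.111 0.084]
(229, 104) [0.76  0.183 0.09 ]
(247, 163) [0.633 0.146 0.04 ]
(417, 138) [ 0.672 -0.242  0.091]
(424, 108) [ 0.769 -0.277  0.024]
(393, 290) [ 0.338 -0.187  0.   ]
(429, 284) [ 0.35  -0.262  0.041]
(405, 240) [ 0.445 -0.206  0.077]
(390, 112) [ 0.754 -0.192  0.039]
```

View pics/c1.png

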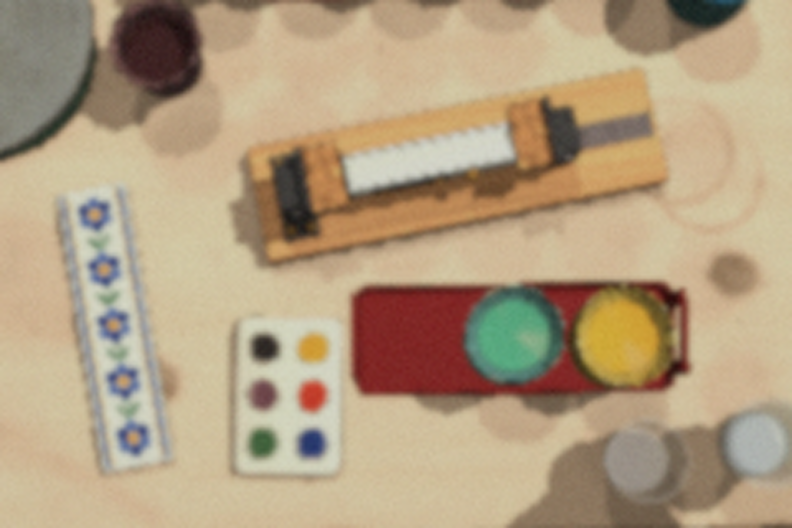

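View pics/c2.png

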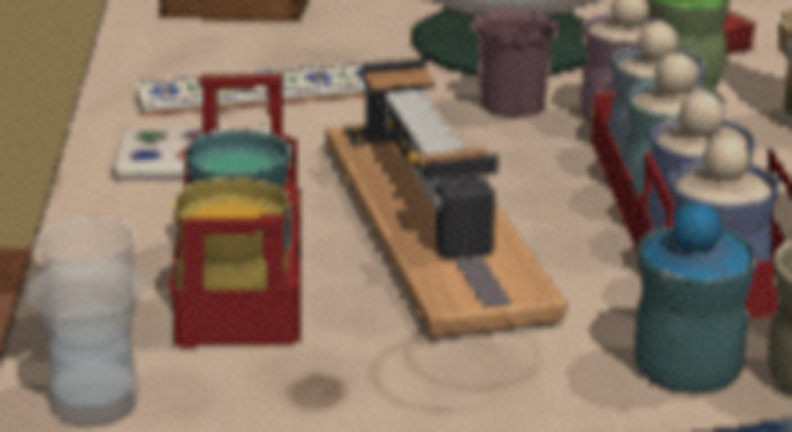

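Run:
```python
from h import *
p,d,q=load('pics/top0.npz'); P=pts(q,d)
hsv=cv2.cvtColor(p,cv2.COLOR_RGB2HSV)
print(hsv[200,395],hsv[218,300],hsv[170,330],hsv[225,330], hsv[185,350])
box=np.zeros((400,640),np.uint8); box[165:235,265:410]=1
m=((hsv[...,1]>105)&(hsv[...,0]<25)&(hsv[...,2]>90)&(box>0)).astype(np.uint8)*255
m=cv2.morphologyEx(m,cv2.MORPH_OPEN,np.ones((3,3)))
cs,_=cv2.findContours(m,0,cv2.CHAIN_APPROX_NONE); c=np.vstack([k for k in cs if len(k)>20]).reshape(-1,2)
hull=cv2.convexHull(c).reshape(-1,2); X=plane(q,hull,0.018)[:,:2]
r=cv2.minAreaRect((X*1000).astype(np.float32)); print('board',r, cv2.boxPoints(r))
# tile
box[:]=0; box[195:300,205:258]=1
m2=((hsv[...,2]>150)&(hsv[...,1]<60)|((hsv[...,0]>95)&(hsv[...,0]<140)&(hsv[...,1]>60)))&(box>0)
m2=m2.astype(np.uint8)*255; m2=cv2.morphologyEx(m2,cv2.MORPH_CLOSE,np.ones((7,7)));m2=cv2.morphologyEx(m2,cv2.MORPH_OPEN,np.ones((5,5)))
cs,_=cv2.findContours(m2,0,cv2.CHAIN_APPROX_NONE); c=max(cs,key=cv2.contourArea).reshape(-1,2)
X=plane(q,c,0.010)[:,:2]; r=cv2.minAreaRect((X*1000).astype(np.float32)); print('tile',r,cv2.boxPoints(r))
v=p.copy(); v[m>0]=[255,0,255]; v[m2>0]=[0,255,0]
cv2.imwrite('pics/m1.png',cv2.resize(v[150:310,200:440,::-1],None,fx=3.3,fy=3.3))
# height map max around holder
for (x0,x1,y0,y1) in [(.36,.48,-.24,0.05),(.36,.48,-.03,.02),(.36,.48,-.22,-.19),(.6,.68,-.2,.2),(.68,.75,-.2,.15)]:
    s=(P[...,0]>x0)&(P[...,0]<x1)&(P[...,1]>y0)&(P[...,1]<y1)&(d>0)
    print((x0,x1,y0,y1),P[s][:,2].max(), P[s][P[s][:,2].argmax()])
P2=pts(*(load('pics/side0.npz')[2:0:-1])); 
for (x0,x1,y0,y1) in [(.36,.48,-.24,0.05),(.36,.48,-.03,.02),(.36,.48,-.22,-.19),(.6,.68,-.2,.2),(.68,.75,-.2,.15)]:
    s=(P2[...,0]>x0)&(P2[...,0]<x1)&(P2[...,1]>y0)&(P2[...,1]<y1)&(P2[...,2]<.3)
    print((x0,x1,y0,y1),P2[s][P2[s][:,2].argmax()])
```

```text
[ 17 123 208] [ 15 138 190] [ 19  69 208] [ 19  68 206] [ 18 121 205]
board ((547.0411987304688, -64.40841674804688), (84.68083953857422, 288.8589172363281), 10.716287612915039) [[ 478.58313   69.62915]
 [ 532.2953  -214.19205]
 [ 615.49927 -198.44598]
 [ 561.7871    85.37521]]
tile ((449.42779541015625, 175.0918731689453), (223.46636962890625, 110.04727935791016), 4.704042434692383) [[333.55853 220.76707]
 [342.58337 111.09046]
 [565.29706 129.41667]
 [556.2722  239.09329]]
(0.36, 0.48, -0.24, 0.05) 0.08801655487233906 [ 0.41218287 -0.20738148  0.08801655]
(0.36, 0.48, -0.03, 0.02) 0.08502791702967771 [0.42865369 0.00699593 0.08502792]
(0.36, 0.48, -0.22, -0.19) 0.08801655487233906 [ 0.41218287 -0.20738148  0.08801655]
(0.6, 0.68, -0.2, 0.2) 0.08290508157197607 [ 0.6759315  -0.13691579  0.08290508]
(0.68, 0.75, -0.2, 0.15) 0.10834141466522706 [ 0.70883404 -0.02045518  0.10834141]
(0.36, 0.48, -0.24, 0.05) [0.43770295 0.00444007 0.08423603]
(0.36, 0.48, -0.03, 0.02) [0.43770295 0.00444007 0.08423603]
(0.36, 0.48, -0.22, -0.19) [ 0.40251062 -0.2111379   0.08348552]
(0.6, 0.68, -0.2, 0.2) [ 0.67435044 -0.17308793  0.07852928]
(0.68, 0.75, -0.2, 0.15) [ 0.71513828 -0.02710803  0.10435315]
```

View pics/m1.png

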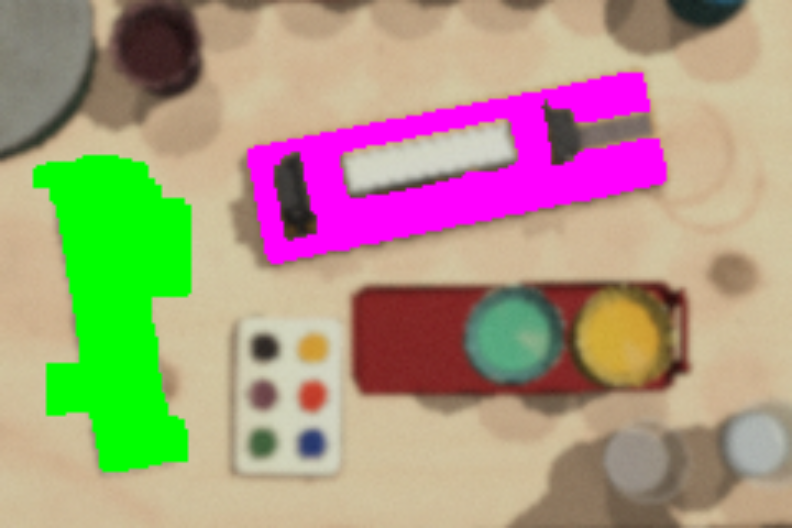

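{"api": "drive_tool", "payload": {"deltas": [{"x": -0.97, "y": 1, "z": 0}, {"x": -0.97, "y": 1, "z": 0}, {"x": -0.97, "y": 1, "z": 0}, {"x": -0.97, "y": 1, "z": 0}, {"x": -0.97, "y": 1, "z": 0}, {"x": -0.97, "y": 1, "z": 0}, {"x": -0.97, "y": 1, "z": 0}, {"x": -0.97, "y": 1, "z": 0}, {"x": -0.97, "y": 1, "z": 0}, {"x": -0.97, "y": 1, "z": 0}, {"x": -0.97, "y": 1, "z": 0}, {"x": -0.97, "y": 1, "z": 0}], "gripper": -1}}

```text
validation failed for argument at $.de...
```

```bash
cat > go.py <<'E'
# usage: go.py x y z yaw : remaining tool-frame move in units
import sys, numpy as np
from cell import sense
from scipy.spatial.transform import Rotation as R
s=sense(); t=np.array(list(map(float,sys.argv[1:4]))); yaw=float(sys.argv[4])
Rc=R.from_euler('xyz',s['tcp_rot'],degrees=True); Rt=R.from_euler('xyz',[180,0,yaw],degrees=True)
d=Rc.inv().apply(t-s['position'])/0.02; r=(Rc.inv()*Rt).as_rotvec()/0.12
print('t',round(s['t'],2),'pos',s['position'].round(4),'rot',s['tcp_rot'].round(2),'F',s['contact_force'].round(1),'gap',round(s['finger_gap'],4),'q',s['qpos'].round(0))
print('shift units now-axes',d.round(2),'turn units',r.round(2))
print('shift units in target axes',(Rt.inv().apply(t-s['position'])/0.02).round(3))
E
python3 go.py 0.464 -0.111 0.13 100.7
```

```text
t 0.15 pos [ 0.2488 -0.6271  0.2258] rot [ 1.7993e+02 -1.0000e-02 -1.5836e+02] F [-0.1  0.2  0.5] gap 0.0879 q [-52.  21.   1.  -0. -70. -17.]
shift units now-axes [-19.52  20.01   4.81] turn units [ 1.000e-02 -1.000e-02  1.468e+01]
shift units in target axes [23.357 15.363  4.792]
```

{"api": "drive_tool", "payload": {"deltas": [{"x": -0.97, "y": 1.0, "z": 0.0, "rx": 0.0, "ry": 0.0, "rz": 0.0}, {"x": -0.97, "y": 1.0, "z": 0.0, "rx": 0.0, "ry": 0.0, "rz": 0.0}], "gripper": -1}}

```text
t: 0.4
position: [0.2695, -0.5753, 0.2241]
tcp_rot: [179.8, -0.1, -158.5]
contact_force: [0.4, 0.3, -0.6]
finger_gap: 0.0877
```

{"api": "drive_tool", "payload": {"deltas": [{"x": -0.97, "y": 1.0, "z": 0.0, "rx": 0.0, "ry": 0.0, "rz": 0.0}, {"x": -0.97, "y": 1.0, "z": 0.0, "rx": 0.0, "ry": 0.0, "rz": 0.0}, {"x": -0.97, "y": 1.0, "z": 0.0, "rx": 0.0, "ry": 0.0, "rz": 0.0}, {"x": -0.97, "y": 1.0, "z": 0.0, "rx": 0.0, "ry": 0.0, "rz": 0.0}, {"x": -0.97, "y": 1.0, "z": 0.0, "rx": 0.0, "ry": 0.0, "rz": 0.0}, {"x": -0.97, "y": 1.0, "z": 0.0, "rx": 0.0, "ry": 0.0, "rz": 0.0}, {"x": -0.97, "y": 1.0, "z": 0.0, "rx": 0.0, "ry": 0.0, "rz": 0.0}, {"x": -0.97, "y": 1.0, "z": 0.0, "rx": 0.0, "ry": 0.0, "rz": 0.0}, {"x": -0.97, "y": 1.0, "z": 0.0, "rx": 0.0, "ry": 0.0, "rz": 0.0}, {"x": -0.97, "y": 1.0, "z": 0.0, "rx": 0.0, "ry": 0.0, "rz": 0.0}, {"x": -0.97, "y": 1.0, "z": 0.0, "rx": 0.0, "ry": 0.0, "rz": 0.0}, {"x": -0.97, "y": 1.0, "z": 0.0, "rx": 0.0, "ry": 0.0, "rz": 0.0}]}}

```text
t: 1.9
position: [0.4, -0.2551, 0.2227]
tcp_rot: [179.5, -0.1, -158.6]
contact_force: [-0.0, -0.5, -0.3]
finger_gap: 0.0879
```

```bash
python3 go.py 0.464 -0.111 0.13 100.7
```

```text
t 1.9 pos [ 0.4    -0.2551  0.2227] rot [ 1.7954e+02 -1.2000e-01 -1.5859e+02] F [-0.  -0.5 -0.3] gap 0.0879 q [ -9.   2. -24.  -0. -65. -59.]
shift units now-axes [-5.62  5.5   4.67] turn units [ 0.03 -0.07 14.65]
shift units in target axes [6.484 4.482 4.636]
```

```bash
python3 go.py 0.441 0.012 0.14 -79.3
```

```text
t 1.9 pos [ 0.4    -0.2551  0.2227] rot [ 1.7954e+02 -1.2000e-01 -1.5859e+02] F [-0.  -0.5 -0.3] gap 0.0879 q [ -9.   2. -24.  -0. -65. -59.]
shift units now-axes [-6.79 11.65  4.21] turn units [  0.07   0.03 -11.53]
shift units in target axes [-12.741  -4.494   4.136]
```

```bash
cat > plan.py <<'E'
# plan.py x y z yaw n: tool-frame units per row (straight line, even turn); rounding to 2 places
import sys, numpy as np
from cell import sense
from scipy.spatial.transform import Rotation as R, Slerp
s=sense(); t=np.array(list(map(float,sys.argv[1:4]))); yaw=float(sys.argv[4]); n=int(sys.argv[5])
Rc=R.from_euler('xyz',s['tcp_rot'],degrees=True); Rt=R.from_euler('xyz',[180,0,yaw],degrees=True)
rv=(Rc.inv()*Rt).as_rotvec()/n
print('pos',s['position'].round(4),'rot',s['tcp_rot'].round(2))
for k in range(n):
    Rk=Rc*R.from_rotvec(rv*k); d=Rk.inv().apply(t-s['position'])/n/0.02
    print(k,d.round(2),(rv/0.12).round(2))
E
python3 plan.py 0.441 0.012 0.14 -79.3 12
```

```text
pos [ 0.4    -0.2551  0.2227] rot [ 1.7954e+02 -1.2000e-01 -1.5859e+02]
0 [-0.57  0.97  0.35] [ 0.01  0.   -0.96]
1 [-0.67  0.9   0.35] [ 0.01  0.   -0.96]
2 [-0.77  0.82  0.35] [ 0.01  0.   -0.96]
3 [-0.86  0.72  0.35] [ 0.01  0.   -0.96]
4 [-0.94  0.62  0.35] [ 0.01  0.   -0.96]
5 [-1.    0.51  0.35] [ 0.01  0.   -0.96]
6 [-1.06  0.39  0.35] [ 0.01  0.   -0.96]
7 [-1.09  0.26  0.35] [ 0.01  0.   -0.96]
8 [-1.12  0.14  0.35] [ 0.01  0.   -0.96]
9 [-1.13  0.01  0.35] [ 0.01  0.   -0.96]
10 [-1.12 -0.12  0.34] [ 0.01  0.   -0.96]
11 [-1.1  -0.25  0.34] [ 0.01  0.   -0.96]
```

{"api": "drive_tool", "payload": {"deltas": [{"x": -0.57, "y": 0.97, "z": 0.35, "rx": 0.0, "ry": 0.0, "rz": -0.96}, {"x": -0.67, "y": 0.9, "z": 0.35, "rx": 0.0, "ry": 0.0, "rz": -0.96}, {"x": -0.77, "y": 0.82, "z": 0.35, "rx": 0.0, "ry": 0.0, "rz": -0.96}, {"x": -0.86, "y": 0.72, "z": 0.35, "rx": 0.0, "ry": 0.0, "rz": -0.96}, {"x": -0.94, "y": 0.62, "z": 0.35, "rx": 0.0, "ry": 0.0, "rz": -0.96}, {"x": -1.0, "y": 0.51, "z": 0.35, "rx": 0.0, "ry": 0.0, "rz": -0.96}, {"x": -1.0, "y": 0.39, "z": 0.35, "rx": 0.0, "ry": 0.0, "rz": -0.96}, {"x": -1.0, "y": 0.26, "z": 0.35, "rx": 0.0, "ry": 0.0, "rz": -0.96}, {"x": -1.0, "y": 0.14, "z": 0.35, "rx": 0.0, "ry": 0.0, "rz": -0.96}, {"x": -1.0, "y": 0.0, "z": 0.35, "rx": 0.0, "ry": 0.0, "rz": -0.96}, {"x": -1.0, "y": -0.12, "z": 0.35, "rx": 0.0, "ry": 0.0, "rz": -0.96}, {"x": -1.0, "y": -0.25, "z": 0.35, "rx": 0.0, "ry": 0.0, "rz": -0.96}]}}

```text
t: 3.4
position: [0.4331, 0.0104, 0.1376]
tcp_rot: [179.8, 0.5, -76.8]
contact_force: [-0.1, -0.4, 0.4]
finger_gap: 0.0879
```

```bash
python3 - <<'E'
from h import *
p,d,q=snap('wrist','1'); print(q['xyz'],q['attitude'])
E
python3 go.py 0.441 0.012 0.14 -79.3
```

```text
[ 0.45209704 -0.06385686  0.29438321] [ -17.0002467    -0.17597157 -166.44969697]
t 3.45 pos [0.4334 0.0117 0.1369] rot [179.83   0.48 -76.41] F [ 1.4  1.7 -0.4] gap 0.0877 q [ 27.   2. -35.  -1. -52. -13.]
shift units now-axes [ 0.08 -0.37 -0.16] turn units [0.03 0.07 0.42]
shift units in target axes [ 0.057 -0.378 -0.153]
```

View pics/wrist1.png

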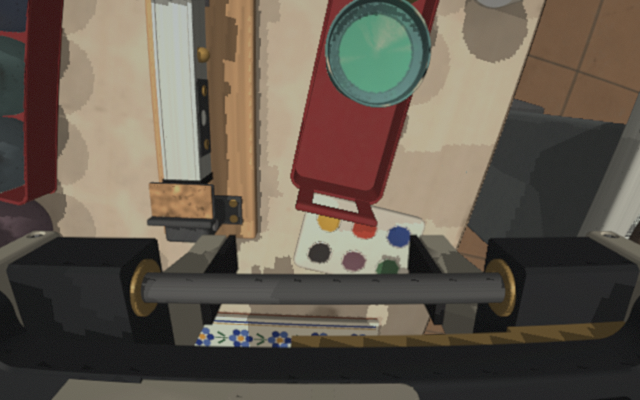

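Run:
```python
from h import *
p,d,q=load('pics/wrist1.npz')
cv2.imwrite('pics/c3.png',cv2.resize(p[20:240,140:260,::-1],None,fx=4.5,fy=2.7,interpolation=cv2.INTER_CUBIC))
cv2.imwrite('pics/c4.png',cv2.resize(p[30:170,185:225,::-1],None,fx=9,fy=4.2,interpolation=cv2.INTER_CUBIC))
P=pts(q,d)
for uv in [(180,60),(180,140),(180,200),(170,190),(202,55),(235,100),(180,232)]: print(uv,P[uv[1],uv[0]].round(4))
```

```text
(180, 60) [ 0.5444 -0.063   0.0672]
(180, 140) [ 0.5382 -0.0118  0.0659]
(180, 200) [0.5312 0.0287 0.0712]
(170, 190) [0.5392 0.0233 0.0707]
(202, 55) [ 0.5339 -0.0692  0.0588]
(235, 100) [ 0.5174 -0.0423  0.0166]
(180, 232) [0.5298 0.0547 0.0678]
```

View pics/c3.png

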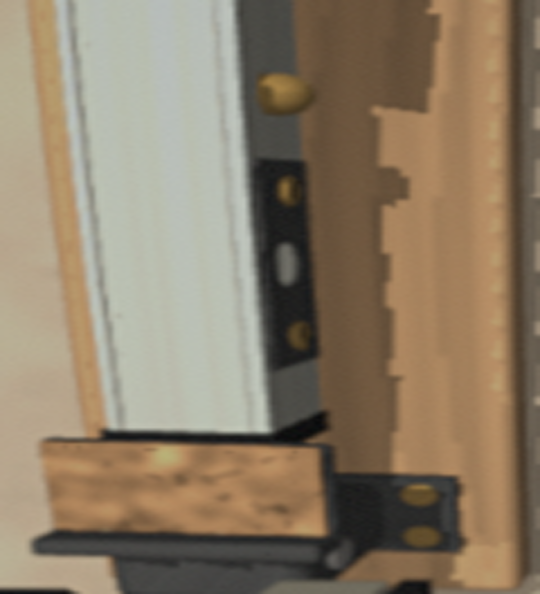

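View pics/c4.png

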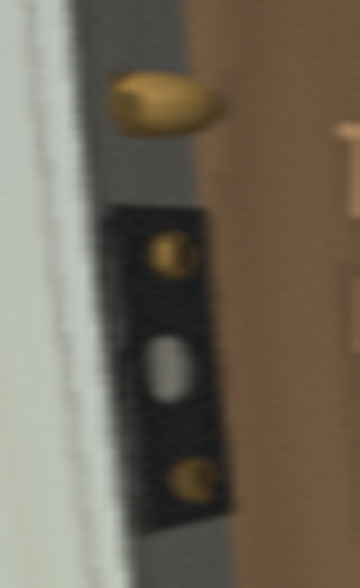

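```bash
cat >> h.py <<'E'
def hold(X,o=(0.547,-0.0644),yaw=-79.3):
    X=np.atleast_2d(X)[:,:2]-np.array(o); c,s=np.cos(np.radians(yaw)),np.sin(np.radians(yaw))
    return np.c_[X@[c,s],X@[-s,c]]*1000
def world(h,o=(0.547,-0.0644),yaw=-79.3):
    h=np.atleast_2d(h)/1000; c,s=np.cos(np.radians(yaw)),np.sin(np.radians(yaw))
    return np.c_[h[:,0]*c-h[:,1]*s, h[:,0]*s+h[:,1]*c]+np.array(o)
E
sed -i 's/    p,d=imaging.capture(n); q=imaging.camera_params(n)/    q=imaging.camera_params(n); p,d=imaging.capture(n)/' h.py
python3 - <<'E'
from h import *
p,d,q=load('pics/wrist1.npz')
print('btn tip, root, hole',hold(plane(q,[(209.4,55),(197.4,55),(203.9,117.6)],.054)).round(1))
print('sleeve edges top',hold(plane(q,[(153.8,20),(163.3,179),(192.7,20),(200,179)],.067)).round(1))
g=lambda x,y:(140+x/4.5,20+y/2.7)
print('cork', hold(plane(q,[g(42,440),g(330,443),g(330,540),g(45,540)],.072)).round(1))
print('board edge', hold(plane(q,[g(522,100),g(522,560)],.018)).round(1))
E
```

```text
btn tip, root, hole [[  2.8 -17.2]
 [  2.6  -9.1]
 [-38.8 -12. ]]
sleeve edges top [[ 21.8  13.6]
 [-81.   14.5]
 [ 22.2 -11.3]
 [-79.8 -11.7]]
cork [[ -82.9   22.3]
 [ -81.6  -22.6]
 [-107.9  -21.4]
 [-110.3   24.6]]
board edge [[   5.7  -41.9]
 [-134.7  -41.4]]
```

```bash
python3 - <<'E'
from h import *
from cell import sense
print(sense()['position'],sense()['tcp_rot'],sense()['t'])
p,d,q=snap('wrist','2')
cv2.imwrite('pics/c5.png',cv2.resize(p[20:240,140:260,::-1],None,fx=4.5,fy=2.7,interpolation=cv2.INTER_CUBIC))
print(sense()['position'],sense()['tcp_rot'],sense()['t'])
print(world([6,0]))
E
python3 plan.py 0.548 -0.070 0.115 -79.3 6
```

```text
[0.43335139 0.01172476 0.13693165] [179.83374449   0.48348019 -76.41212522] 3.45
[0.43303497 0.01081152 0.13725924] [179.79495209   0.46554235 -76.75996016] 3.5
[[ 0.548114   -0.07029568]]
pos [0.433  0.0108 0.1373] rot [179.79   0.47 -76.76]
0 [ 0.88 -0.78  0.18] [0.01 0.01 0.06]
1 [ 0.87 -0.79  0.18] [0.01 0.01 0.06]
2 [ 0.86 -0.79  0.18] [0.01 0.01 0.06]
3 [ 0.86 -0.8   0.18] [0.01 0.01 0.06]
4 [ 0.85 -0.8   0.18] [0.01 0.01 0.06]
5 [ 0.85 -0.81  0.18] [0.01 0.01 0.06]
```

View pics/c5.png

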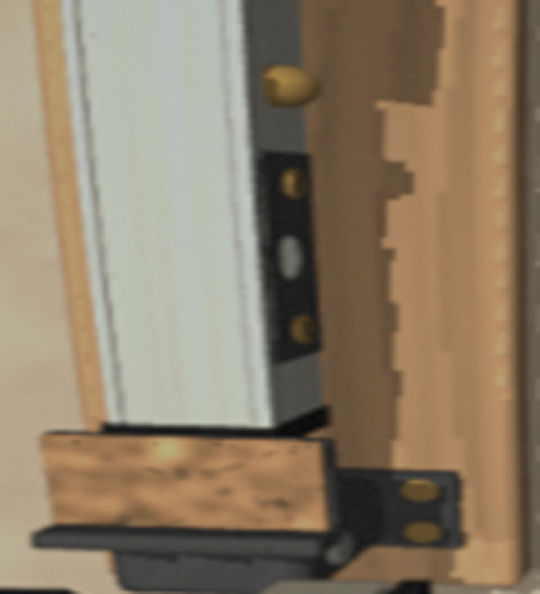

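Run:
```python
from h import *
p,d,q=load('pics/wrist2.npz')
g=lambda x,y:(140+x/4.5,20+y/2.7)
print('btn tip, root, hole',hold(plane(q,[g(320,87),g(265,84),g(291,257)],.054)).round(1))
print('sleeve edges top',hold(plane(q,[g(72,10),g(105,425),g(244,10),g(270,425)],.067)).round(1))
print('cork', hold(plane(q,[g(42,433),g(330,437),g(330,530),g(45,530)],.072)).round(1))
print('board edge', hold(plane(q,[g(524,100),g(522,560)],.018)).round(1))
```

```text
btn tip, root, hole [[  4.6 -18.4]
 [  5.1 -10.2]
 [-37.1 -12.6]]
sleeve edges top [[ 19.6  12.3]
 [-79.8  14.3]
 [ 20.  -12.2]
 [-78.6 -11.8]]
cork [[ -81.    22.1]
 [ -80.   -22.6]
 [-105.1  -21.5]
 [-107.5   24.3]]
board edge [[   5.7  -42.2]
 [-134.7  -41.4]]
```

{"api": "drive_tool", "payload": {"deltas": [{"x": 0.88, "y": -0.78, "z": 0.18, "rx": 0.0, "ry": 0.0, "rz": 0.06}, {"x": 0.87, "y": -0.79, "z": 0.18, "rx": 0.0, "ry": 0.0, "rz": 0.06}, {"x": 0.86, "y": -0.79, "z": 0.18, "rx": 0.0, "ry": 0.0, "rz": 0.06}, {"x": 0.86, "y": -0.8, "z": 0.18, "rx": 0.0, "ry": 0.0, "rz": 0.06}, {"x": 0.85, "y": -0.8, "z": 0.18, "rx": 0.0, "ry": 0.0, "rz": 0.06}, {"x": 0.85, "y": -0.8, "z": 0.18, "rx": 0.0, "ry": 0.0, "rz": 0.06}]}}

```text
t: 4.25
position: [0.5493, -0.0745, 0.115]
tcp_rot: [179.8, 0.5, -79.8]
contact_force: [0.0, 0.1, 0.0]
finger_gap: 0.0878
```

```bash
python3 go.py 0.548 -0.070 0.115 -79.3
python3 - <<'E'
from h import *
p,d,q=snap('wrist','3')
E
python3 go.py 0.548 -0.070 0.115 -79.3
```

```text
t 4.25 pos [ 0.5493 -0.0745  0.115 ] rot [179.79   0.47 -79.84] F [0.  0.1 0. ] gap 0.0878 q [ 12.  15. -23.  -1. -52.  -2.]
shift units now-axes [-0.23  0.03  0.  ] turn units [ 0.03  0.07 -0.08]
shift units in target axes [-0.232  0.024  0.001]
t 4.3 pos [ 0.5512 -0.0756  0.1144] rot [179.78   0.43 -79.86] F [ 4.6 -0.5  0.6] gap 0.0872 q [ 12.  15. -22.  -1. -52.  -2.]
shift units now-axes [-0.3   0.11 -0.03] turn units [ 0.03  0.06 -0.08]
shift units in target axes [-0.305  0.106 -0.029]
```

View pics/wrist3.png

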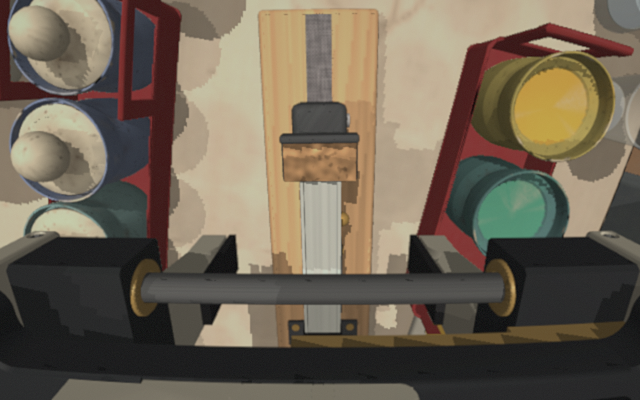

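Run:
```python
from h import *
p,d,q=load('pics/wrist3.npz')
cv2.imwrite('pics/c6.png',cv2.resize(p[95:335,255:385,::-1],None,fx=5,fy=2.5,interpolation=cv2.INTER_CUBIC))
g=cv2.GaussianBlur(cv2.cvtColor(p,cv2.COLOR_RGB2GRAY),(3,3),0).astype(float)
hsv=cv2.cvtColor(p,cv2.COLOR_RGB2HSV)
L=[];Rr=[]
for v in range(190,260,5):
    row=hsv[v,285:360]; m=np.where((row[:,1]<60)&(row[:,2]>120))[0]+285
    L.append((m.min()-.5,v)); Rr.append((m.max()+.5,v))
print(L[::4],Rr[::4])
a=hold(plane(q,L,.067));b=hold(plane(q,Rr,.067)); print(a[::4].round(1).tolist(),b[::4].round(1).tolist())
BL=[];BR=[]
for v in range(30,230,10):
    row=hsv[v,240:400,1].astype(float)
    m=np.where(row>95)[0]+240; BL.append((m.min()-.5,v)); BR.append((m.max()+.5,v))
print(BL[::4],BR[::4]); a=hold(plane(q,BL,.018));b=hold(plane(q,BR,.018)); print(a[::3].round(1).tolist(),b[::3].round(1).tolist())
```

```text
[(np.float64(299.5), 190), (np.float64(300.5), 210), (np.float64(300.5), 230), (np.float64(301.5), 250)] [(np.float64(340.5), 190), (np.float64(340.5), 210), (np.float64(340.5), 230), (np.float64(340.5), 250)]
[[29.1, 14.5], [15.8, 14.2], [2.0, 14.6], [-12.5, 14.4]] [[28.8, -11.3], [15.5, -11.4], [1.6, -11.5], [-12.8, -11.6]]
[(np.float64(258.5), 30), (np.float64(260.5), 70), (np.float64(263.5), 110), (np.float64(265.5), 150), (np.float64(267.5), 190)] [(np.float64(377.5), 30), (np.float64(376.5), 70), (np.float64(375.5), 110), (np.float64(374.5), 150), (np.float64(373.5), 190)]
[[130.8, 43.2], [110.9, 42.8], [90.3, 42.4], [69.0, 42.9], [46.7, 42.6], [23.4, 42.4], [-1.2, 43.0]] [[130.0, -39.4], [110.1, -39.2], [89.5, -39.0], [68.1, -39.7], [45.8, -39.6], [22.5, -39.6], [-2.1, -39.6]]
```

View pics/c6.png

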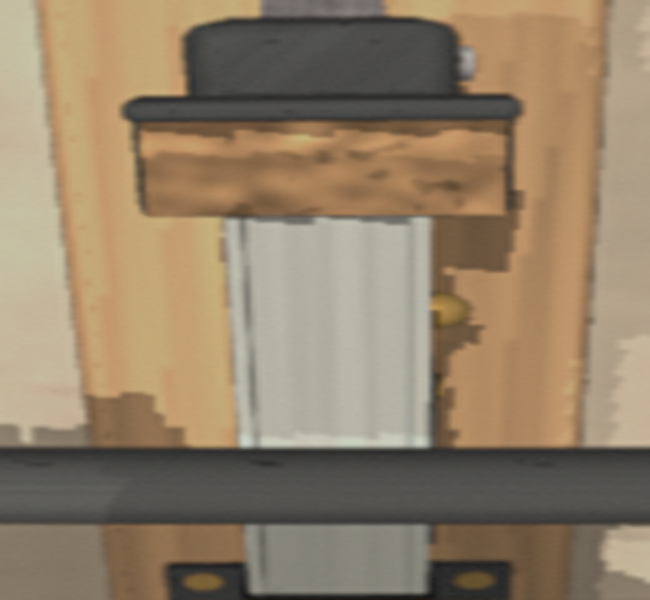

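```bash
python3 plan.py 0.549 -0.071 0.045 -79.3 5
```

```text
pos [ 0.5512 -0.0756  0.1144] rot [179.78   0.43 -79.86]
0 [-0.04  0.01  0.69] [ 0.01  0.01 -0.02]
1 [-0.05  0.01  0.69] [ 0.01  0.01 -0.02]
2 [-0.05  0.01  0.69] [ 0.01  0.01 -0.02]
3 [-0.05  0.01  0.69] [ 0.01  0.01 -0.02]
4 [-0.05  0.01  0.69] [ 0.01  0.01 -0.02]
```

{"api": "drive_tool", "payload": {"deltas": [{"x": -0.1, "y": 0.06, "z": 0.7, "rx": 0.0, "ry": 0.03, "rz": -0.03}, {"x": -0.1, "y": 0.0, "z": 0.7, "rx": 0.0, "ry": 0.03, "rz": -0.03}, {"x": -0.05, "y": 0.0, "z": 0.7, "rx": 0.0, "ry": 0.0, "rz": 0.0}, {"x": 0.0, "y": 0.0, "z": 0.7, "rx": 0.0, "ry": 0.0, "rz": 0.0}, {"x": 0.0, "y": 0.0, "z": 0.6, "rx": 0.0, "ry": 0.0, "rz": 0.0}, {"x": 0.0, "y": 0.0, "z": 0.0, "rx": 0.0, "ry": 0.0, "rz": 0.0}]}}

```text
t: 5.05
position: [0.5461, -0.0708, 0.0407]
tcp_rot: [179.6, 0.0, -79.6]
contact_force: [-0.2, 0.0, -0.1]
finger_gap: 0.0878
```

```bash
python3 go.py 0.549 -0.071 0.035 -79.3
```

```text
t 5.05 pos [ 0.5461 -0.0708  0.0407] rot [ 1.7961e+02  1.0000e-02 -7.9600e+01] F [-0.2  0.  -0.1] gap 0.0878 q [ 13.  20. -28.  -0. -42.  -3.]
shift units now-axes [ 0.04 -0.14  0.29] turn units [ 0.06  0.   -0.04]
shift units in target axes [ 0.037 -0.141  0.286]
```

{"api": "drive_tool", "payload": {"deltas": [{"x": 0.04, "y": -0.14, "z": 0.28, "rx": 0.05, "ry": 0.0, "rz": -0.04}, {"x": 0.0, "y": 0.0, "z": 0.0, "rx": 0.0, "ry": 0.0, "rz": 0.0}]}}

```text
t: 5.3
position: [0.5497, -0.071, 0.0352]
tcp_rot: [-180.0, 0.0, -79.3]
contact_force: [-0.7, -0.5, -0.4]
finger_gap: 0.0877
```

```bash
python3 go.py 0.549 -0.071 0.035 -79.3
python3 - <<'E'
from h import *
p,d,q=snap('wrist','4')
E
python3 go.py 0.549 -0.071 0.035 -79.3
```

```text
t 5.3 pos [ 0.5497 -0.071   0.0352] rot [-179.97    0.    -79.29] F [-0.7 -0.5 -0.4] gap 0.0877 q [ 13.  21. -28.  -0. -41.  -2.]
shift units now-axes [-0.01  0.04  0.01] turn units [-0.  0.  0.]
shift units in target axes [-0.006  0.037  0.01 ]
t 5.35 pos [ 0.5499 -0.071   0.0355] rot [-179.95   -0.    -79.29] F [ 0.1 -0.9  0.8] gap 0.0876 q [ 13.  21. -28.   0. -41.  -2.]
shift units now-axes [-0.01  0.05  0.03] turn units [-0.01 -0.    0.  ]
shift units in target axes [-0.009  0.046  0.027]
```

View pics/wrist4.png

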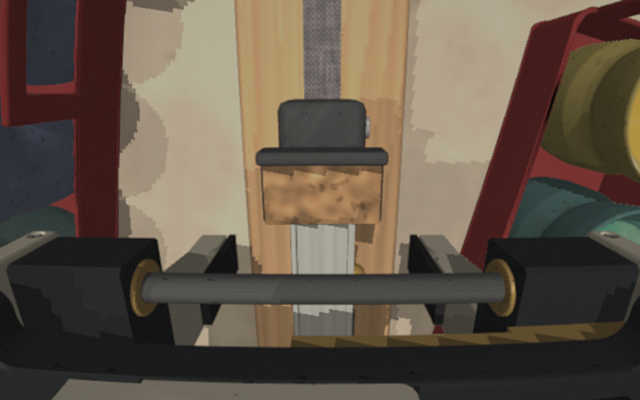

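{"api": "drive_tool", "payload": {"deltas": [{"x": 0.0, "y": 0.0, "z": 0.0, "rx": 0.0, "ry": 0.0, "rz": 0.0}, {"x": 0.0, "y": 0.0, "z": 0.0, "rx": 0.0, "ry": 0.0, "rz": 0.0}, {"x": 0.0, "y": 0.0, "z": 0.0, "rx": 0.0, "ry": 0.0, "rz": 0.0}, {"x": 0.0, "y": 0.0, "z": 0.0, "rx": 0.0, "ry": 0.0, "rz": 0.0}], "gripper": 1, "grip_force": 30}}

```text
t: 5.85
position: [0.5506, -0.071, 0.0365]
tcp_rot: [-179.8, -0.0, -79.3]
contact_force: [0.1, 0.3, 0.1]
finger_gap: 0.053
```

{"api": "drive_tool", "payload": {"deltas": [{"x": 0.0, "y": 0.05, "z": 0.06, "rx": 0.0, "ry": 0.0, "rz": 0.0}, {"x": 0.0, "y": 0.0, "z": 0.0, "rx": 0.0, "ry": 0.0, "rz": 0.0}, {"x": 0.0, "y": 0.0, "z": 0.0, "rx": 0.0, "ry": 0.0, "rz": 0.0}, {"x": 0.0, "y": 0.0, "z": 0.0, "rx": 0.0, "ry": 0.0, "rz": 0.0}, {"x": 0.0, "y": 0.0, "z": 0.0, "rx": 0.0, "ry": 0.0, "rz": 0.0}]}}

```text
t: 6.48
position: [0.55, -0.071, 0.0351]
tcp_rot: [-179.8, -0.0, -79.3]
contact_force: [0.7, 0.2, -0.3]
finger_gap: 0.0259
```

{"api": "drive_tool", "payload": {"deltas": [{"x": 0.1, "y": 0.0, "z": 0.0, "rx": 0.0, "ry": 0.0, "rz": 0.0}, {"x": 0.1, "y": 0.0, "z": 0.0, "rx": 0.0, "ry": 0.0, "rz": 0.0}]}}

```text
t: 6.72
position: [0.5503, -0.0728, 0.0351]
tcp_rot: [-179.8, 0.1, -79.3]
contact_force: [-2.3, 12.3, 3.1]
finger_gap: 0.0259
```

{"api": "drive_tool", "payload": {"deltas": [{"x": 0.15, "y": 0.0, "z": 0.0, "rx": 0.0, "ry": 0.0, "rz": 0.0}, {"x": 0.15, "y": 0.0, "z": 0.0, "rx": 0.0, "ry": 0.0, "rz": 0.0}]}}

```text
t: 6.98
position: [0.5506, -0.0743, 0.0351]
tcp_rot: [-179.8, 0.4, -79.3]
contact_force: [-5.3, 18.9, 4.6]
finger_gap: 0.0258
```

{"api": "drive_tool", "payload": {"deltas": [{"x": 0.15, "y": 0.0, "z": 0.0, "rx": 0.0, "ry": -0.03, "rz": 0.0}, {"x": 0.15, "y": 0.0, "z": 0.0, "rx": 0.0, "ry": -0.03, "rz": 0.0}]}}

```text
t: 7.22
position: [0.5508, -0.0753, 0.0351]
tcp_rot: [-179.7, 1.2, -79.3]
contact_force: [-2.9, 12.3, 2.8]
finger_gap: 0.0258
```

```bash
python3 - <<'E'
from h import *
p,d,q=snap('wrist','5')
p4,_,_=load('pics/wrist4.npz')
a=np.hstack([p4[80:240,220:420],p[80:240,220:420]])
cv2.imwrite('pics/c7.png',cv2.resize(a[:,:,::-1],None,fx=2,fy=3))
E
python3 go.py 0.55 -0.071 0.035 -79.3
```

```text
t 7.28 pos [ 0.5509 -0.0756  0.0351] rot [-179.74    1.15  -79.26] F [-2.1 10.2  2.6] gap 0.0259 q [ 12.  21. -27.  -2. -42.   0.]
shift units now-axes [-0.23  0.    0.01] turn units [-0.04  0.17  0.01]
shift units in target axes [-0.235  0.002  0.006]
```

View pics/c7.png

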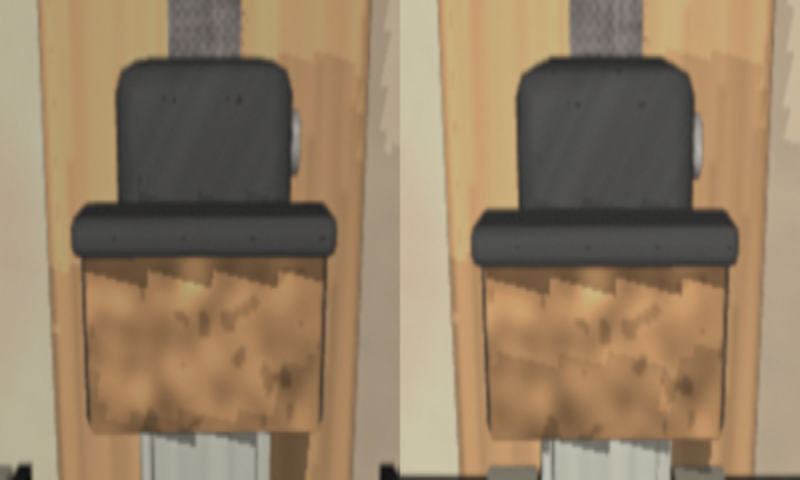

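Run:
```python
from h import *
for n,a,b,c in ((4,(322,224.2),(322,148),(322,100)),(5,(322,226.2),(322,150.3),(322,99.5))):
    p,d,q=load(f'pics/wrist{n}.npz'); print(q['attitude'],hold(plane(q,[a],.072)),hold(plane(q,[b],.079)),hold(plane(q,[(240.,100)],.018)))
```

```text
[-1.65170048e+01  1.83090954e-02 -1.69325227e+02] [[36.10591839  1.59662259]] [[66.32610955  1.56222373]] [[81.45847421 42.74369968]]
[ -17.66691928    0.24947102 -169.29952129] [[40.70351867  1.77193791]] [[71.03997282  1.72211283]] [[85.522579   42.82049416]]
```

{"api": "drive_tool", "payload": {"deltas": [{"x": 0.2, "y": 0.0, "z": 0.0, "rx": 0.0, "ry": 0.05, "rz": 0.0}, {"x": 0.25, "y": 0.0, "z": 0.0, "rx": 0.0, "ry": 0.05, "rz": 0.0}, {"x": 0.25, "y": 0.0, "z": 0.0, "rx": 0.0, "ry": 0.05, "rz": 0.0}, {"x": 0.25, "y": 0.0, "z": 0.0, "rx": 0.0, "ry": 0.0, "rz": 0.0}]}}

```text
t: 7.78
position: [0.5534, -0.0886, 0.0351]
tcp_rot: [-179.7, 0.5, -79.2]
contact_force: [-2.6, 10.2, 2.8]
finger_gap: 0.0256
```

```bash
python3 go.py 0.55 -0.071 0.035 -79.3
```

```text
t 7.78 pos [ 0.5534 -0.0886  0.0351] rot [-179.71    0.46  -79.25] F [-2.6 10.2  2.8] gap 0.0256 q [ 11.  21. -27.  -1. -42.   1.]
shift units now-axes [-0.9   0.    0.01] turn units [-0.04  0.07  0.01]
shift units in target axes [-0.898  0.003  0.005]
```

{"api": "drive_tool", "payload": {"deltas": [{"x": 0.25, "y": 0.0, "z": 0.0, "rx": 0.0, "ry": 0.04, "rz": 0.0}, {"x": 0.25, "y": 0.0, "z": 0.0, "rx": 0.0, "ry": 0.04, "rz": 0.0}, {"x": 0.25, "y": 0.0, "z": 0.0, "rx": 0.0, "ry": 0.02, "rz": 0.0}, {"x": 0.2, "y": 0.0, "z": 0.0, "rx": 0.0, "ry": 0.0, "rz": 0.0}]}}

```text
t: 8.28
position: [0.556, -0.102, 0.0351]
tcp_rot: [-179.7, 0.1, -79.3]
contact_force: [-1.0, 9.8, 2.9]
finger_gap: 0.0255
```

```bash
python3 go.py 0.55 -0.071 0.035 -79.3
```

```text
t 8.28 pos [ 0.556  -0.102   0.0351] rot [-1.7967e+02  1.3000e-01 -7.9280e+01] F [-1.   9.8  2.9] gap 0.0255 q [  9.  22. -27.  -0. -42.   2.]
shift units now-axes [-1.58  0.01  0.01] turn units [-0.05  0.02  0.  ]
shift units in target axes [-1.58   0.007  0.004]
```

{"api": "drive_tool", "payload": {"deltas": [{"x": 0.15, "y": 0.0, "z": 0.0, "rx": 0.0, "ry": 0.02, "rz": 0.0}, {"x": 0.14, "y": 0.0, "z": 0.0, "rx": 0.0, "ry": 0.0, "rz": 0.0}, {"x": 0.13, "y": 0.0, "z": 0.0, "rx": 0.0, "ry": 0.0, "rz": 0.0}, {"x": 0.13, "y": 0.0, "z": 0.0, "rx": 0.0, "ry": 0.0, "rz": 0.0}]}}

```text
t: 8.78
position: [0.5571, -0.1081, 0.0351]
tcp_rot: [-179.7, 0.3, -79.3]
contact_force: [0.2, 6.6, 1.1]
finger_gap: 0.0261
```

```bash
python3 go.py 0.55 -0.071 0.035 -79.3
```

```text
t 8.78 pos [ 0.5571 -0.1081  0.0351] rot [-179.65    0.32  -79.29] F [0.2 6.6 1.1] gap 0.0261 q [  9.  22. -26.  -0. -42.   3.]
shift units now-axes [-1.89  0.01  0.01] turn units [-0.05  0.05  0.  ]
shift units in target axes [-1.888  0.007  0.004]
```

{"api": "drive_tool", "payload": {"deltas": [{"x": 0.13, "y": 0.0, "z": 0.0, "rx": 0.0, "ry": 0.0, "rz": 0.0}, {"x": 0.12, "y": 0.0, "z": 0.0, "rx": 0.0, "ry": 0.0, "rz": 0.0}, {"x": 0.12, "y": 0.0, "z": 0.0, "rx": 0.0, "ry": 0.0, "rz": 0.0}]}}

```text
t: 9.15
position: [0.5582, -0.1132, 0.0351]
tcp_rot: [-179.6, 0.5, -79.3]
contact_force: [-0.7, 9.3, 3.4]
finger_gap: 0.026
```

```bash
python3 go.py 0.55 -0.071 0.035 -79.3
```

```text
t 9.15 pos [ 0.5582 -0.1132  0.0351] rot [-179.65    0.46  -79.27] F [-0.7  9.3  3.4] gap 0.026 q [  8.  22. -26.  -1. -42.   3.]
shift units now-axes [-2.15  0.01  0.02] turn units [-0.05  0.07  0.  ]
shift units in target axes [-2.147  0.01   0.005]
```

{"api": "drive_tool", "payload": {"deltas": [{"x": 0.11, "y": 0.0, "z": 0.0, "rx": 0.0, "ry": 0.03, "rz": 0.0}, {"x": 0.11, "y": 0.0, "z": 0.0, "rx": 0.0, "ry": 0.03, "rz": 0.0}]}}

```text
t: 9.4
position: [0.5583, -0.1139, 0.0351]
tcp_rot: [-179.6, 0.3, -79.3]
contact_force: [-2.8, 18.1, 5.9]
finger_gap: 0.0253
```

```bash
python3 go.py 0.55 -0.071 0.035 -79.3;  python3 - <<'E'
from h import *
p,d,q=snap('side','6')
cv2.imwrite('pics/c8.png',cv2.resize(p[185:265,275:365,::-1],None,fx=7,fy=7,interpolation=cv2.INTER_CUBIC))
E
```

```text
t 9.4 pos [ 0.5583 -0.1139  0.0351] rot [-179.64    0.3   -79.31] F [-2.8 18.1  5.9] gap 0.0253 q [  8.  22. -26.  -0. -42.   3.]
shift units now-axes [-2.18  0.01  0.02] turn units [-0.05  0.04 -0.  ]
shift units in target axes [-2.184  0.009  0.004]
```

View pics/c8.png

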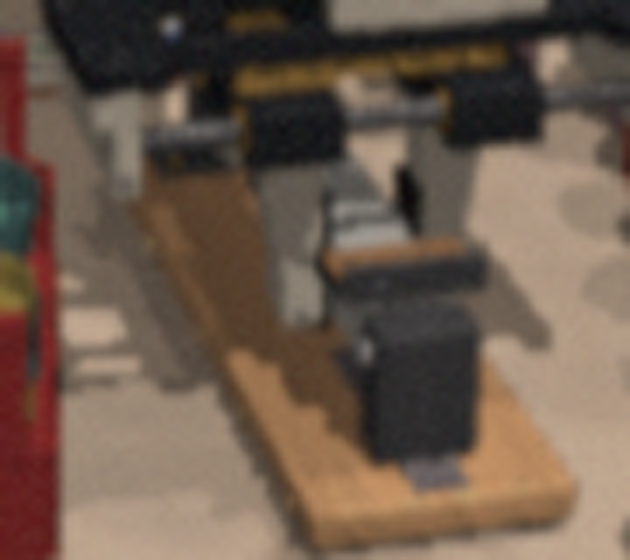

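{"api": "drive_tool", "payload": {"deltas": [{"x": -0.04, "y": 0.0, "z": 0.0, "rx": 0.0, "ry": 0.0, "rz": 0.0}, {"x": -0.02, "y": 0.0, "z": 0.0, "rx": 0.0, "ry": 0.0, "rz": 0.0}]}}

```text
t: 9.7
position: [0.5581, -0.113, 0.0351]
tcp_rot: [-179.6, 0.3, -79.3]
contact_force: [1.3, -3.8, -2.4]
finger_gap: 0.0259
```

{"api": "drive_tool", "payload": {"deltas": [{"x": 0.0, "y": 0.0, "z": 0.0, "rx": 0.0, "ry": 0.0, "rz": 0.0}, {"x": 0.0, "y": 0.0, "z": 0.0, "rx": 0.0, "ry": 0.0, "rz": 0.0}, {"x": 0.0, "y": 0.0, "z": 0.0, "rx": 0.0, "ry": 0.0, "rz": 0.0}], "gripper": -0.2}}

```text
t: 10.07
position: [0.558, -0.1135, 0.0351]
tcp_rot: [-179.6, 0.3, -79.3]
contact_force: [-0.2, 0.1, 0.3]
finger_gap: 0.0495
```

```bash
python3 go.py 0.55 -0.071 0.035 -79.3
```

```text
t 10.07 pos [ 0.558  -0.1135  0.0351] rot [-179.65    0.25  -79.32] F [-0.2  0.1  0.3] gap 0.0495 q [  8.  22. -26.  -0. -42.   3.]
shift units now-axes [-2.16 -0.    0.02] turn units [-0.05  0.04 -0.  ]
shift units in target axes [-2.165e+00 -1.000e-03  6.000e-03]
```

{"api": "drive_tool", "payload": {"deltas": [{"x": 0.0, "y": 0.0, "z": -0.9, "rx": 0.0, "ry": 0.0, "rz": 0.0}, {"x": 0.0, "y": 0.0, "z": -1.0, "rx": 0.0, "ry": 0.0, "rz": 0.0}, {"x": 0.0, "y": 0.0, "z": -1.0, "rx": 0.0, "ry": 0.0, "rz": 0.0}, {"x": 0.0, "y": 0.0, "z": -1.0, "rx": 0.0, "ry": 0.0, "rz": 0.0}, {"x": -0.5, "y": 0.3, "z": -1.0, "rx": 0.0, "ry": 0.0, "rz": 0.0}]}}

```text
t: 10.7
position: [0.5483, -0.1059, 0.134]
tcp_rot: [-179.9, 0.3, -79.4]
contact_force: [0.4, 0.2, 0.3]
finger_gap: 0.0526
```

```bash
python3 plan.py 0.445 -0.01 0.19 -79.3 7
python3 - <<'E'
from h import *
p,d,q=load('pics/top0.npz'); P=pts(q,d)
hsv=cv2.cvtColor(p,cv2.COLOR_RGB2HSV)
for v in (220,250,280):
    print(v,[tuple(hsv[v,u]) for u in range(212,256,4)])
cv2.imwrite('pics/c9.png',cv2.resize(p[200:300,210:260,::-1],None,fx=6,fy=6,interpolation=cv2.INTER_CUBIC))
E
```

```text
pos [ 0.5483 -0.1059  0.134 ] rot [-179.9     0.28  -79.41]
0 [-0.81  0.6  -0.4 ] [-0.    0.01 -0.  ]
1 [-0.81  0.6  -0.4 ] [-0.    0.01 -0.  ]
2 [-0.81  0.6  -0.4 ] [-0.    0.01 -0.  ]
3 [-0.81  0.6  -0.4 ] [-0.    0.01 -0.  ]
4 [-0.81  0.6  -0.4 ] [-0.    0.01 -0.  ]
5 [-0.81  0.6  -0.4 ] [-0.    0.01 -0.  ]
6 [-0.81  0.6  -0.4 ] [-0.    0.01 -0.  ]
220 [(np.uint8(17), np.uint8(70), np.uint8(208)), (np.uint8(17), np.uint8(78), np.uint8(194)), (np.uint8(120), np.uint8(2), np.uint8(149)), (np.uint8(33), np.uint8(25), np.uint8(207)), (np.uint8(39), np.uint8(14), np.uint8(179)), (np.uint8(38), np.uint8(23), np.uint8(197)), (np.uint8(24), np.uint8(35), np.uint8(198)), (np.uint8(20), np.uint8(32), np.uint8(183)), (np.uint8(21), np.uint8(60), np.uint8(210)), (np.uint8(22), np.uint8(59), np.uint8(207)), (np.uint8(21), np.uint8(60), np.uint8(208))]
250 [(np.uint8(17), np.uint8(73), np.uint8(205)), (np.uint8(17), np.uint8(78), np.uint8(207)), (np.uint8(16), np.uint8(81), np.uint8(202)), (np.uint8(16), np.uint8(21), np.uint8(157)), (np.uint8(29), np.uint8(25), np.uint8(202)), (np.uint8(116), np.uint8(71), np.uint8(144)), (np.uint8(114), np.uint8(53), np.uint8(148)), (np.uint8(30), np.uint8(17), np.uint8(197)), (np.uint8(30), np.uint8(3), np.uint8(160)), (np.uint8(20), np.uint8(65), np.uint8(208)), (np.uint8(19), np.uint8(64), np.uint8(207))]
280 [(np.uint8(18), np.uint8(68), np.uint8(206)), (np.uint8(20), np.uint8(66), np.uint8(206)), (np.uint8(20), np.uint8(61), np.uint8(209)), (np.uint8(20), np.uint8(65), np.uint8(204)), (np.uint8(17), np.uint8(58), np.uint8(159)), (np.uint8(25), np.uint8(31), np.uint8(188)), (np.uint8(111), np.uint8(41), np.uint8(148)), (np.uint8(135), np.uint8(22), np.uint8(139)), (np.uint8(114), np.uint8(44), np.uint8(151)), (np.uint8(17), np.uint8(32), np.uint8(169)), (np.uint8(19), np.uint8(63), np.uint8(201))]
```

View pics/c9.png

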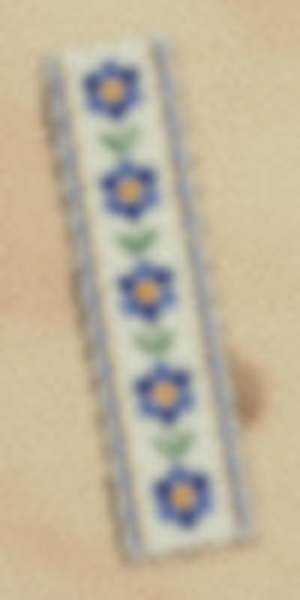

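{"api": "drive_tool", "payload": {"deltas": [{"x": -0.81, "y": 0.6, "z": -0.4, "rx": 0.0, "ry": 0.01, "rz": 0.0}, {"x": -0.81, "y": 0.6, "z": -0.4, "rx": 0.0, "ry": 0.01, "rz": 0.0}, {"x": -0.81, "y": 0.6, "z": -0.4, "rx": 0.0, "ry": 0.01, "rz": 0.0}, {"x": -0.81, "y": 0.6, "z": -0.4, "rx": 0.0, "ry": 0.01, "rz": 0.0}, {"x": -0.81, "y": 0.6, "z": -0.4, "rx": 0.0, "ry": 0.01, "rz": 0.0}, {"x": -0.81, "y": 0.6, "z": -0.4, "rx": 0.0, "ry": 0.01, "rz": 0.0}, {"x": -0.6, "y": 0.45, "z": -0.3, "rx": 0.0, "ry": 0.0, "rz": 0.0}, {"x": 0.0, "y": 0.0, "z": 0.0, "rx": 0.0, "ry": 0.0, "rz": 0.0}], "gripper": -1}}

```text
t: 11.7
position: [0.4384, -0.0075, 0.1888]
tcp_rot: [-180.0, -0.1, -79.3]
contact_force: [0.8, -0.3, -0.1]
finger_gap: 0.0876
```

```bash
python3 - <<'E'
from h import *
p,d,q=snap('wrist','7')
p,d,q=load('pics/top0.npz')
hsv=cv2.cvtColor(cv2.GaussianBlur(p,(3,3),0),cv2.COLOR_RGB2HSV)
box=np.zeros((400,640),bool); box[200:302,208:262]=1
m=(((hsv[...,1]<50)|(hsv[...,0]>90))&box).astype(np.uint8)*255
m=cv2.morphologyEx(m,cv2.MORPH_CLOSE,np.ones((5,5)));m=cv2.morphologyEx(m,cv2.MORPH_OPEN,np.ones((5,5)))
cs,_=cv2.findContours(m,0,cv2.CHAIN_APPROX_NONE); c=max(cs,key=cv2.contourArea).reshape(-1,2)
X=plane(q,c,0.010)[:,:2]; r=cv2.minAreaRect((X*1000).astype(np.float32)); print('tile',r,cv2.boxPoints(r))
X=X*1000; mu=X.mean(0); 
v=p.copy(); v[m>0]=[0,255,0]
cv2.imwrite('pics/m2.png',cv2.resize(v[195:305,200:270,::-1],None,fx=4,fy=4))
E
python3 go.py 0.445 -0.01 0.19 -79.3
```

```text
tile ((439.2066650390625, 178.7111358642578), (202.2086181640625, 52.30925750732422), 10.55041790008545) [[335.02267 185.91133]
 [344.60056 134.4864 ]
 [543.3906  171.51094]
 [533.81274 222.93587]]
t 11.75 pos [ 0.4387 -0.0078  0.1886] rot [-1.7998e+02 -1.0000e-01 -7.9290e+01] F [0.3 0.2 0.4] gap 0.0874 q [ 25.  -1. -31.   0. -60. -14.]
shift units now-axes [ 0.17 -0.29 -0.07] turn units [-0.   -0.02  0.  ]
shift units in target axes [ 0.169 -0.291 -0.071]
```

View pics/wrist7.png

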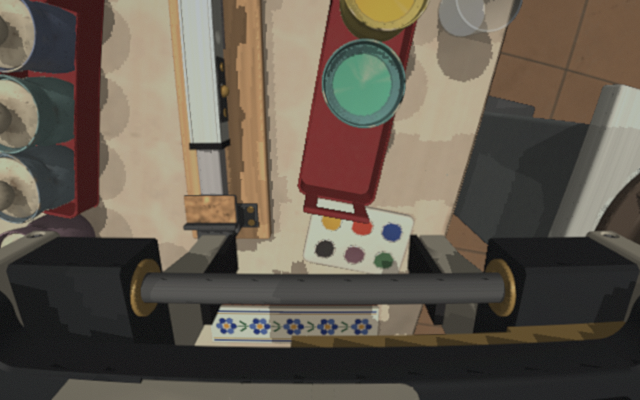

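View pics/m2.png

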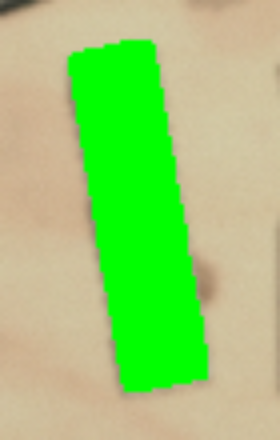

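Run:
```python
from h import *
p,d,q=load('pics/wrist7.npz')
cv2.imwrite('pics/c10.png',cv2.resize(p[0:240,170:270,::-1],None,fx=5,fy=2.5,interpolation=cv2.INTER_CUBIC))
cv2.imwrite('pics/c11.png',cv2.resize(p[40:160,200:245,::-1],None,fx=10,fy=5,interpolation=cv2.INTER_CUBIC))
```

```text
(no output)
```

View pics/c10.png

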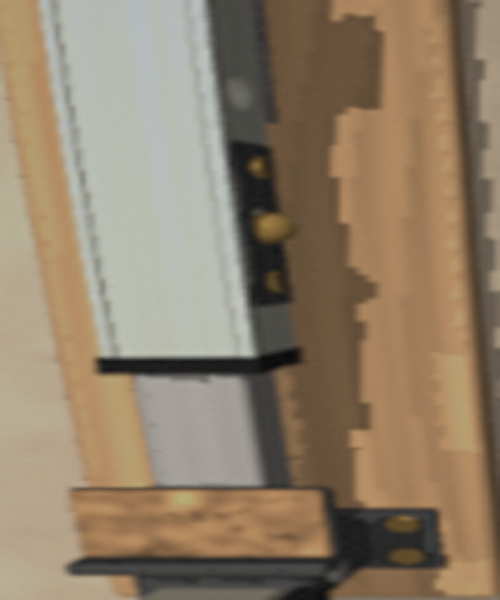

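View pics/c11.png

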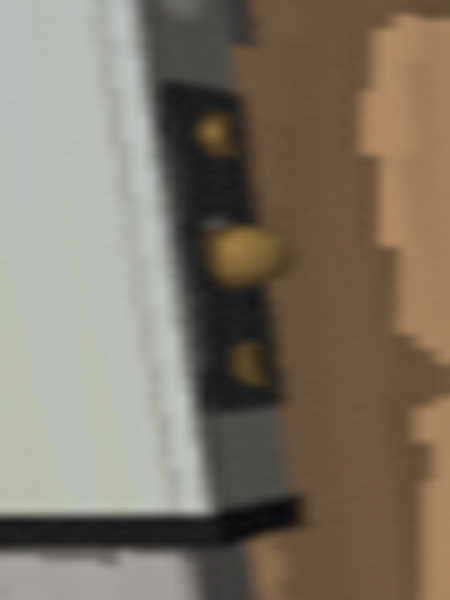

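Run:
```python
from h import *
p,d,q=load('pics/wrist7.npz')
print('tip',hold(plane(q,[(229.3,91.6),(221,91.6)],.054)).round(1))
g=lambda x,y:(170+x/5,y/2.5)
print('fixed stop',hold(plane(q,[g(75,560),g(325,556)],.072)).round(1),'cork edge',hold(plane(q,[g(75,488),g(325,488)],.072)).round(1))
print('sleeve end',hold(plane(q,[g(100,360),g(250,360)],.067)).round(1))
print('sleeve edges',hold(plane(q,[g(45,10),g(208,10),g(95,350),g(247,350)],.067)).round(1))
# moving stop from wrist4 (before draw)
p,d,q=load('pics/wrist4.npz')
cv2.imwrite('pics/c12.png',cv2.resize(p[90:230,250:400,::-1],None,fx=5,fy=4,interpolation=cv2.INTER_CUBIC))
print('mov cork edge before',hold(plane(q,[(263,223),(379,223)],.072)).round(1))
```

```text
tip [[  4.1 -18.4]
 [  4.2 -11.4]]
fixed stop [[-107.    24.4]
 [-105.3  -20.1]] cork edge [[-80.7  21.3]
 [-80.7 -22. ]]
sleeve end [[-37.7  14.2]
 [-37.9 -11.2]]
sleeve edges [[ 69.7  13.2]
 [ 68.9 -12.1]
 [-34.4  14.7]
 [-34.6 -10.9]]
mov cork edge before [[ 36.6  24.2]
 [ 36.6 -20.2]]
```

View pics/c12.png

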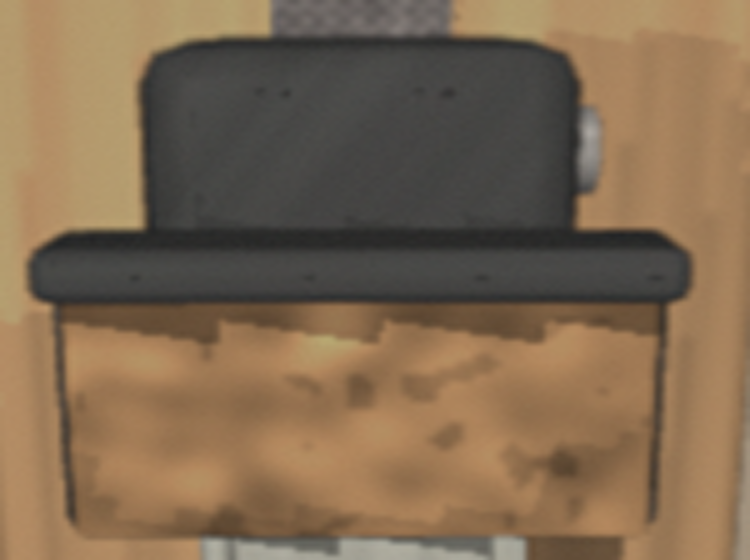

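```bash
python3 plan.py 0.4392 0.1787 0.085 10.55 14
```

```text
pos [ 0.4387 -0.0078  0.1886] rot [-1.7998e+02 -1.0000e-01 -7.9290e+01]
0 [-0.65 -0.13  0.37] [ 0.   -0.   -0.93]
1 [-0.64 -0.2   0.37] [ 0.   -0.   -0.93]
2 [-0.61 -0.27  0.37] [ 0.   -0.   -0.93]
3 [-0.58 -0.33  0.37] [ 0.   -0.   -0.93]
4 [-0.54 -0.4   0.37] [ 0.   -0.   -0.93]
5 [-0.49 -0.45  0.37] [ 0.   -0.   -0.93]
6 [-0.43 -0.51  0.37] [ 0.   -0.   -0.93]
7 [-0.37 -0.55  0.37] [ 0.   -0.   -0.93]
8 [-0.31 -0.59  0.37] [ 0.   -0.   -0.93]
9 [-0.24 -0.62  0.37] [ 0.   -0.   -0.93]
10 [-0.17 -0.64  0.37] [ 0.   -0.   -0.93]
11 [-0.1  -0.66  0.37] [ 0.   -0.   -0.93]
12 [-0.02 -0.67  0.37] [ 0.   -0.   -0.93]
13 [ 0.05 -0.66  0.37] [ 0.   -0.   -0.93]
```

{"api": "drive_tool", "payload": {"deltas": [{"x": -0.65, "y": -0.13, "z": 0.37, "rx": 0.0, "ry": 0.0, "rz": -0.93}, {"x": -0.64, "y": -0.2, "z": 0.37, "rx": 0.0, "ry": 0.0, "rz": -0.93}, {"x": -0.61, "y": -0.27, "z": 0.37, "rx": 0.0, "ry": 0.0, "rz": -0.93}, {"x": -0.58, "y": -0.33, "z": 0.37, "rx": 0.0, "ry": 0.0, "rz": -0.93}, {"x": -0.54, "y": -0.4, "z": 0.37, "rx": 0.0, "ry": 0.0, "rz": -0.93}, {"x": -0.49, "y": -0.45, "z": 0.37, "rx": 0.0, "ry": 0.0, "rz": -0.93}, {"x": -0.43, "y": -0.51, "z": 0.37, "rx": 0.0, "ry": 0.0, "rz": -0.93}, {"x": -0.37, "y": -0.55, "z": 0.37, "rx": 0.0, "ry": 0.0, "rz": -0.93}, {"x": -0.31, "y": -0.59, "z": 0.37, "rx": 0.0, "ry": 0.0, "rz": -0.93}, {"x": -0.24, "y": -0.62, "z": 0.37, "rx": 0.0, "ry": 0.0, "rz": -0.93}, {"x": -0.17, "y": -0.64, "z": 0.37, "rx": 0.0, "ry": 0.0, "rz": -0.93}, {"x": -0.1, "y": -0.66, "z": 0.37, "rx": 0.0, "ry": 0.0, "rz": -0.93}], "gripper": -1}}

```text
t: 13.25
position: [0.4385, 0.1528, 0.0906]
tcp_rot: [179.5, 0.4, -0.4]
contact_force: [0.1, 0.8, 0.9]
finger_gap: 0.0876
```

```bash
python3 plan.py 0.4392 0.1787 0.085 10.55 2
```

```text
pos [0.4385 0.1528 0.0906] rot [179.54   0.37  -0.42]
0 [ 0.01 -0.65  0.14] [ 0.03  0.03 -0.8 ]
1 [ 0.07 -0.64  0.14] [ 0.03  0.03 -0.8 ]
```

{"api": "drive_tool", "payload": {"deltas": [{"x": 0.02, "y": -0.62, "z": 0.1, "rx": 0.03, "ry": 0.03, "rz": -0.8}, {"x": 0.07, "y": -0.6, "z": 0.1, "rx": 0.03, "ry": 0.03, "rz": -0.75}, {"x": 0.0, "y": 0.0, "z": 0.0, "rx": 0.0, "ry": 0.0, "rz": 0.0}]}}

```text
t: 13.62
position: [0.4395, 0.1774, 0.0838]
tcp_rot: [179.8, 0.2, 10.6]
contact_force: [0.0, -0.3, 0.0]
finger_gap: 0.0873
```

```bash
python3 go.py 0.4392 0.1787 0.085 10.55;python3 - <<'E'
from h import *
p,d,q=snap('wrist','8')
E
python3 go.py 0.4392 0.1787 0.004 10.55
```

```text
t 13.62 pos [0.4395 0.1774 0.0838] rot [179.84   0.2   10.57] F [ 0.  -0.3  0. ] gap 0.0873 q [ 46.  10. -35.   0. -45.  55.]
shift units now-axes [-0.   -0.07 -0.06] turn units [0.02 0.03 0.  ]
shift units in target axes [-0.001 -0.067 -0.062]
t 13.68 pos [0.4394 0.177  0.0838] rot [179.83   0.21  10.48] F [ 0.3 -0.2 -0. ] gap 0.0876 q [ 46.  10. -35.   0. -45.  55.]
shift units now-axes [ 0.02 -0.1   3.99] turn units [ 0.02  0.03 -0.01]
shift units in target axes [ 0.008 -0.086  3.991]
```

View pics/wrist8.png

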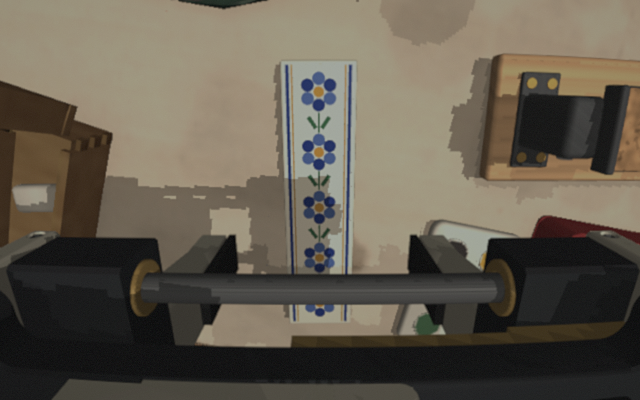

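Run:
```python
from h import *
p,d,q=load('pics/wrist8.npz')
X=plane(q,[(281,61),(356.5,61),(291.5,322),(350.5,322)],.010)[:,:2]; print(X.round(4), X.mean(0))
c=X.mean(0); f=(X[0]+X[1])/2-(X[2]+X[3])/2; print('len',np.linalg.norm(f),'w',np.linalg.norm(X[0]-X[1]),np.linalg.norm(X[2]-X[3]),'ang',np.degrees(np.arctan2(f[1],f[0])))
```

```text
[[0.531  0.2217]
 [0.5399 0.174 ]
 [0.3372 0.1841]
 [0.3459 0.137 ]] [0.43851846 0.17920764]
len 0.19743797895315265 w 0.04854321232173476 0.04784362980704643 ang 10.884183636387077
```

{"api": "drive_tool", "payload": {"deltas": [{"x": 0.0, "y": -0.1, "z": 0.8, "rx": 0.02, "ry": 0.03, "rz": -0.02}, {"x": 0.0, "y": 0.0, "z": 0.9, "rx": 0.0, "ry": 0.0, "rz": 0.0}, {"x": 0.0, "y": 0.0, "z": 0.9, "rx": 0.0, "ry": 0.0, "rz": 0.0}, {"x": 0.0, "y": 0.0, "z": 0.6, "rx": 0.0, "ry": 0.0, "rz": 0.0}, {"x": 0.0, "y": 0.0, "z": 0.0, "rx": 0.0, "ry": 0.0, "rz": 0.0}]}}

```text
t: 14.3
position: [0.4397, 0.1766, 0.0181]
tcp_rot: [179.9, 0.0, 10.0]
contact_force: [-0.7, -0.7, -0.4]
finger_gap: 0.0877
```

```bash
python3 go.py 0.439 0.179 0.004 10.7
```

```text
t 14.3 pos [0.4397 0.1766 0.0181] rot [1.7994e+02 2.0000e-02 9.9700e+00] F [-0.7 -0.7 -0.4] gap 0.0877 q [ 46.  16. -39.   0. -35.  54.]
shift units now-axes [-0.01 -0.13  0.7 ] turn units [ 0.01  0.   -0.11]
shift units in target axes [-0.012 -0.125  0.703]
```

{"api": "drive_tool", "payload": {"deltas": [{"x": 0.0, "y": -0.13, "z": 0.4, "rx": 0.0, "ry": 0.0, "rz": -0.11}, {"x": 0.0, "y": 0.0, "z": 0.3, "rx": 0.0, "ry": 0.0, "rz": 0.0}, {"x": 0.0, "y": 0.0, "z": 0.0, "rx": 0.0, "ry": 0.0, "rz": 0.0}]}}

```text
t: 14.68
position: [0.44, 0.1798, 0.0042]
tcp_rot: [180.0, -0.1, 10.7]
contact_force: [-0.2, 0.4, 0.3]
finger_gap: 0.088
```

```bash
python3 go.py 0.439 0.179 0.004 10.7
```

```text
t 14.68 pos [0.44   0.1798 0.0042] rot [ 1.7999e+02 -8.0000e-02  1.0740e+01] F [-0.2  0.4  0.3] gap 0.088 q [ 46.  18. -40.   0. -33.  55.]
shift units now-axes [-0.06  0.03  0.01] turn units [ 0.   -0.01  0.01]
shift units in target axes [-0.056  0.029  0.009]
```

{"api": "drive_tool", "payload": {"deltas": [{"x": -0.05, "y": 0.03, "z": 0.0, "rx": 0.0, "ry": 0.0, "rz": 0.0}, {"x": 0.0, "y": 0.0, "z": 0.02, "rx": 0.0, "ry": 0.0, "rz": 0.0}, {"x": 0.0, "y": 0.0, "z": 0.02, "rx": 0.0, "ry": 0.0, "rz": 0.0}, {"x": 0.0, "y": 0.0, "z": 0.0, "rx": 0.0, "ry": 0.0, "rz": 0.0}, {"x": 0.0, "y": 0.0, "z": 0.0, "rx": 0.0, "ry": 0.0, "rz": 0.0}, {"x": 0.0, "y": 0.0, "z": 0.0, "rx": 0.0, "ry": 0.0, "rz": 0.0}], "gripper": 1, "grip_force": 25}}

```text
t: 15.42
position: [0.4394, 0.1794, 0.004]
tcp_rot: [-180.0, -0.1, 10.7]
contact_force: [-0.1, 0.8, -0.3]
finger_gap: 0.0495
```

```bash
python3 go.py 0.439 0.179 0.004 10.7
```

```text
t 15.43 pos [0.4394 0.1794 0.004 ] rot [-1.7996e+02 -1.5000e-01  1.0750e+01] F [-0.1  0.8 -0.3] gap 0.0495 q [ 46.  18. -40.   0. -33.  55.]
shift units now-axes [-0.02  0.02  0.  ] turn units [-0.01 -0.02  0.01]
shift units in target axes [-0.024  0.016  0.002]
```

{"api": "drive_tool", "payload": {"deltas": [{"x": 0.0, "y": 0.0, "z": -0.3, "rx": 0.0, "ry": 0.0, "rz": 0.0}, {"x": 0.0, "y": 0.0, "z": -0.6, "rx": 0.0, "ry": 0.0, "rz": 0.0}, {"x": 0.0, "y": 0.0, "z": -0.9, "rx": 0.0, "ry": 0.0, "rz": 0.0}, {"x": 0.0, "y": 0.0, "z": -0.9, "rx": 0.0, "ry": 0.0, "rz": 0.0}, {"x": 0.0, "y": 0.0, "z": -0.9, "rx": 0.0, "ry": 0.0, "rz": 0.0}, {"x": 0.0, "y": 0.0, "z": -0.9, "rx": 0.0, "ry": 0.0, "rz": 0.0}, {"x": 0.0, "y": 0.0, "z": -0.9, "rx": 0.0, "ry": 0.0, "rz": 0.0}, {"x": 0.0, "y": 0.0, "z": -0.7, "rx": 0.0, "ry": 0.0, "rz": 0.0}]}}

```text
t: 16.42
position: [0.4372, 0.1776, 0.1333]
tcp_rot: [-180.0, -0.0, 10.7]
contact_force: [0.4, 0.1, -3.0]
finger_gap: 0.0492
```

```bash
python3 go.py 0.439 0.179 0.14 10.7
python3 - <<'E'
from h import *
print(world([-1,1.0]))
p,d,q=snap('wrist','9')
E
python3 plan.py 0.5478 -0.0632 0.14 -79.3 16
```

```text
t 16.43 pos [0.4372 0.1776 0.1333] rot [-1.7999e+02 -2.0000e-02  1.0690e+01] F [ 0.4  0.1 -3. ] gap 0.0492 q [ 46.   6. -32.   0. -52.  55.]
shift units now-axes [ 0.1  -0.05 -0.33] turn units [-0. -0. -0.]
shift units in target axes [ 0.1   -0.051 -0.333]
[[ 0.54779695 -0.06323172]]
pos [0.4381 0.1782 0.1351] rot [-1.7994e+02 -1.6000e-01  1.0720e+01]
0 [ 0.2   0.8  -0.02] [-0.   -0.    0.82]
1 [ 0.27  0.78 -0.02] [-0.   -0.    0.82]
2 [ 0.35  0.75 -0.02] [-0.   -0.    0.82]
3 [ 0.42  0.71 -0.02] [-0.   -0.    0.82]
4 [ 0.49  0.67 -0.02] [-0.   -0.    0.82]
5 [ 0.55  0.62 -0.01] [-0.   -0.    0.82]
6 [ 0.61  0.56 -0.01] [-0.   -0.    0.82]
7 [ 0.66  0.5  -0.01] [-0.   -0.    0.82]
8 [ 0.71  0.43 -0.01] [-0.   -0.    0.82]
9 [ 0.75  0.36 -0.01] [-0.   -0.    0.82]
10 [ 0.78  0.28 -0.01] [-0.   -0.    0.82]
11 [ 0.8   0.21 -0.01] [-0.   -0.    0.82]
12 [ 0.82  0.13 -0.01] [-0.   -0.    0.82]
13 [ 0.83  0.05 -0.01] [-0.   -0.    0.82]
14 [ 0.83 -0.04 -0.01] [-0.   -0.    0.82]
15 [ 0.82 -0.12 -0.02] [-0.   -0.    0.82]
```

View pics/wrist9.png

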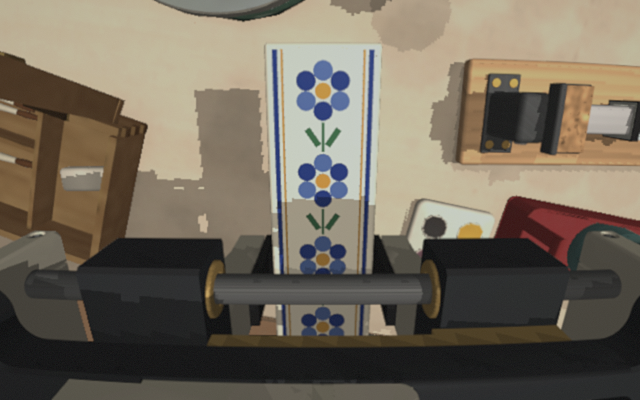

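{"api": "drive_tool", "payload": {"deltas": [{"x": 0.2, "y": 0.8, "z": -0.04, "rx": 0.0, "ry": 0.0, "rz": 0.82}, {"x": 0.27, "y": 0.78, "z": -0.04, "rx": 0.0, "ry": 0.0, "rz": 0.82}, {"x": 0.35, "y": 0.75, "z": -0.04, "rx": 0.0, "ry": 0.0, "rz": 0.82}, {"x": 0.42, "y": 0.71, "z": -0.04, "rx": 0.0, "ry": 0.0, "rz": 0.82}, {"x": 0.49, "y": 0.67, "z": -0.04, "rx": 0.0, "ry": 0.0, "rz": 0.82}, {"x": 0.55, "y": 0.62, "z": -0.02, "rx": 0.0, "ry": 0.0, "rz": 0.82}, {"x": 0.61, "y": 0.56, "z": -0.02, "rx": 0.0, "ry": 0.0, "rz": 0.82}, {"x": 0.66, "y": 0.5, "z": -0.02, "rx": 0.0, "ry": 0.0, "rz": 0.82}, {"x": 0.71, "y": 0.43, "z": -0.02, "rx": 0.0, "ry": 0.0, "rz": 0.82}, {"x": 0.75, "y": 0.36, "z": -0.02, "rx": 0.0, "ry": 0.0, "rz": 0.82}, {"x": 0.78, "y": 0.28, "z": -0.02, "rx": 0.0, "ry": 0.0, "rz": 0.82}, {"x": 0.8, "y": 0.21, "z": -0.02, "rx": 0.0, "ry": 0.0, "rz": 0.82}]}}

```text
t: 17.98
position: [0.515, -0.0104, 0.1446]
tcp_rot: [-179.8, 0.2, -59.1]
contact_force: [0.0, 0.0, -2.6]
finger_gap: 0.05
```

```bash
python3 plan.py 0.5478 -0.0632 0.13 -79.3 4
```

```text
pos [ 0.515  -0.0104  0.1446] rot [-179.75    0.19  -59.11]
0 [ 0.78 -0.01  0.18] [-0.01  0.01  0.73]
1 [ 0.77 -0.08  0.18] [-0.01  0.01  0.73]
2 [ 0.76 -0.15  0.18] [-0.01  0.01  0.73]
3 [ 0.75 -0.22  0.18] [-0.01  0.01  0.73]
```

{"api": "drive_tool", "payload": {"deltas": [{"x": 0.78, "y": -0.01, "z": 0.18, "rx": 0.0, "ry": 0.02, "rz": 0.73}, {"x": 0.77, "y": -0.08, "z": 0.18, "rx": -0.01, "ry": 0.01, "rz": 0.73}, {"x": 0.76, "y": -0.15, "z": 0.18, "rx": -0.01, "ry": 0.0, "rz": 0.73}, {"x": 0.6, "y": -0.2, "z": 0.18, "rx": 0.0, "ry": 0.0, "rz": 0.6}, {"x": 0.0, "y": 0.0, "z": 0.0, "rx": 0.0, "ry": 0.0, "rz": 0.0}]}}

```text
t: 18.6
position: [0.5456, -0.0634, 0.1301]
tcp_rot: [-180.0, 0.1, -79.1]
contact_force: [-0.2, -0.1, -2.5]
finger_gap: 0.049
```

```bash
python3 go.py 0.5478 -0.0632 0.10 -79.3
python3 - <<'E'
from h import *
p,d,q=snap('wrist','10')
E
python3 go.py 0.5478 -0.0632 0.10 -79.3
```

```text
t 18.6 pos [ 0.5456 -0.0634  0.1301] rot [-1.800e+02  9.000e-02 -7.911e+01] F [-0.2 -0.1 -2.5] gap 0.049 q [ 14.  14. -23.  -0. -54.  -3.]
shift units now-axes [ 0.01 -0.11  1.5 ] turn units [-0.    0.01  0.03]
shift units in target axes [ 0.011 -0.112  1.505]
t 18.65 pos [ 0.5454 -0.0631  0.1303] rot [-1.7999e+02  9.0000e-02 -7.9050e+01] F [-0.7 -0.8 -3.2] gap 0.0495 q [ 14.  14. -23.  -0. -54.  -3.]
shift units now-axes [ 0.03 -0.12  1.51] turn units [-0.    0.01  0.04]
shift units in target axes [ 0.026 -0.117  1.514]
```

View pics/wrist10.png

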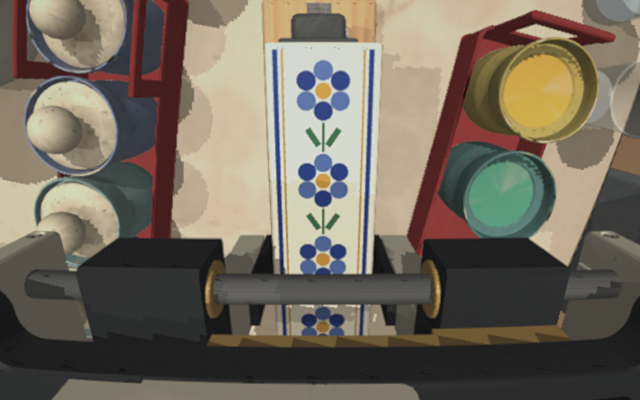

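Run:
```python
from h import *
p,d,q=load('pics/wrist10.npz')
cv2.imwrite('pics/c13.png',cv2.resize(p[5:65,250:395,::-1],None,fx=5,fy=8,interpolation=cv2.INTER_CUBIC))
```

```text
(no output)
```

View pics/c13.png

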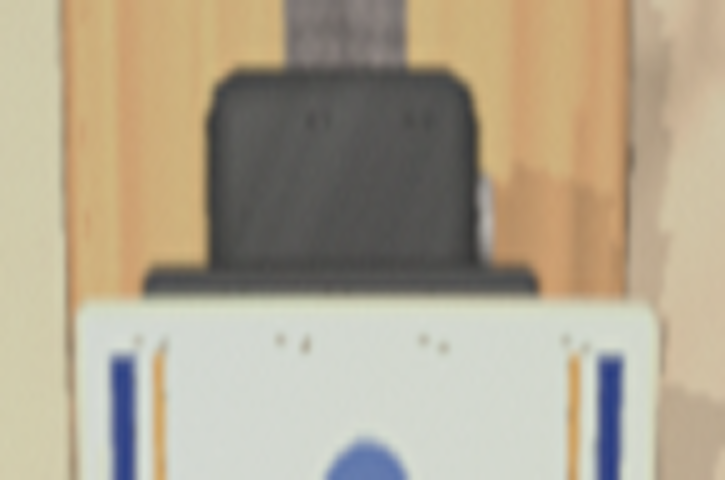

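Run:
```python
from h import *
p,d,q=load('pics/wrist4.npz')
print('before: stop',hold(plane(q,[(322,165.5)],.072)),'outer',hold(plane(q,[(322,148)],.079)),'cork edge',hold(plane(q,[(322,224)],.072)))
p,d,q=load('pics/wrist10.npz')
print('now outer',hold(plane(q,[(318,38.5)],.079)),'tile end',hold(plane(q,[(323,42.3)],.1363)))
print('tile w',hold(plane(q,[(250+78/5,44),(250+655/5,44)],.1363)), 'lip ends',hold(plane(q,[(250+145/5,39.5),(250+540/5,39.5)],.079)))
print('tile sides near',hold(plane(q,[(276,230),(373.,230)],.1363)))
print('tcp',hold([0.5456,-0.0634]))
```

```text
before: stop [[58.89692322  1.57855694]] outer [[66.32610955  1.56222373]] cork edge [[36.18771832  1.59655658]]
now outer [[106.87528202   1.57015933]] tile end [[96.79713281 -1.21825227]]
tile w [[ 96.19034459  22.74204536]
 [ 96.322531   -25.43719054]] lip ends [[106.3789499   23.92216835]
 [106.46156959 -21.34181975]]
tile sides near [[ 12.85695354  21.16056585]
 [ 12.9694563  -25.55404845]]
tcp [[-1.24254606 -1.1899913 ]]
```

```bash
python3 - <<'E'
from h import *
print(world([-1.3,1.2]))
E
python3 go.py 0.5479 -0.0629 0.09 -79.5
```

```text
[[ 0.54793777 -0.0628998 ]]
t 18.65 pos [ 0.5454 -0.0631  0.1303] rot [-1.7999e+02  9.0000e-02 -7.9050e+01] F [-0.7 -0.8 -3.2] gap 0.0495 q [ 14.  14. -23.  -0. -54.  -3.]
shift units now-axes [ 0.02 -0.12  2.01] turn units [-0.    0.01  0.07]
shift units in target axes [ 0.012 -0.125  2.014]
```

{"api": "drive_tool", "payload": {"deltas": [{"x": 0.01, "y": -0.12, "z": 0.4, "rx": 0.0, "ry": 0.01, "rz": 0.07}, {"x": 0.0, "y": 0.0, "z": 0.6, "rx": 0.0, "ry": 0.0, "rz": 0.0}, {"x": 0.0, "y": 0.0, "z": 0.6, "rx": 0.0, "ry": 0.0, "rz": 0.0}, {"x": 0.0, "y": 0.0, "z": 0.3, "rx": 0.0, "ry": 0.0, "rz": 0.0}, {"x": 0.0, "y": 0.0, "z": 0.0, "rx": 0.0, "ry": 0.0, "rz": 0.0}]}}

```text
t: 19.27
position: [0.5468, -0.0617, 0.0893]
tcp_rot: [180.0, 0.0, -79.3]
contact_force: [-0.1, -0.4, -1.7]
finger_gap: 0.0498
```

```bash
python3 go.py 0.5479 -0.0629 0.09 -79.5
```

```text
t 19.27 pos [ 0.5468 -0.0617  0.0893] rot [ 1.7995e+02  4.0000e-02 -7.9350e+01] F [-0.1 -0.4 -1.7] gap 0.0498 q [ 14.  16. -25.  -0. -48.  -3.]
shift units now-axes [ 0.07 -0.05 -0.04] turn units [0.01 0.01 0.02]
shift units in target axes [ 0.07  -0.045 -0.035]
```

Small correction, then look at both ends before lowering between the lips.

{"api": "drive_tool", "payload": {"deltas": [{"x": 0.07, "y": -0.05, "z": 0.0, "rx": 0.0, "ry": 0.0, "rz": 0.02}, {"x": 0.0, "y": 0.0, "z": 0.0, "rx": 0.0, "ry": 0.0, "rz": 0.0}]}}

```text
t: 19.52
position: [0.5485, -0.0629, 0.0897]
tcp_rot: [180.0, 0.0, -79.5]
contact_force: [0.1, 0.1, -2.4]
finger_gap: 0.0499
```

```bash
python3 go.py 0.5479 -0.0629 0.09 -79.5
python3 - <<'E'
from h import *
p,d,q=snap('wrist','11'); 
cv2.imwrite('pics/c14.png',cv2.resize(p[5:105,250:395,::-1],None,fx=5,fy=5.5,interpolation=cv2.INTER_CUBIC))
p,d,q=snap('top','11')
cv2.imwrite('pics/c15.png',cv2.resize(p[150:250,260:410,::-1],None,fx=5,fy=5,interpolation=cv2.INTER_CUBIC))
p,d,q=snap('side','11')
cv2.imwrite('pics/c16.png',cv2.resize(p[165:275,270:370,::-1],None,fx=5.4,fy=5.4,interpolation=cv2.INTER_CUBIC))
E
python3 go.py 0.5479 -0.0629 0.09 -79.5
```

```text
t 19.52 pos [ 0.5485 -0.0629  0.0897] rot [ 1.7999e+02  3.0000e-02 -7.9480e+01] F [ 0.1  0.1 -2.4] gap 0.0499 q [ 14.  17. -25.  -0. -48.  -3.]
shift units now-axes [-0.    0.03 -0.02] turn units [0. 0. 0.]
shift units in target axes [-0.004  0.03  -0.015]
t 19.68 pos [ 0.5484 -0.0629  0.0897] rot [ 1.7999e+02  3.0000e-02 -7.9480e+01] F [ 0.8 -0.  -2.5] gap 0.0495 q [ 14.  17. -25.  -0. -48.  -3.]
shift units now-axes [-0.    0.02 -0.02] turn units [0. 0. 0.]
shift units in target axes [-0.002  0.023 -0.016]
```

View pics/c14.png

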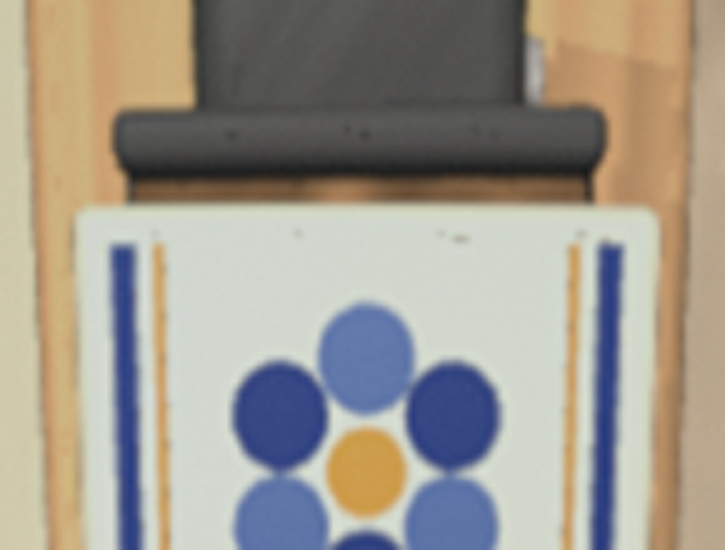

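View pics/c15.png

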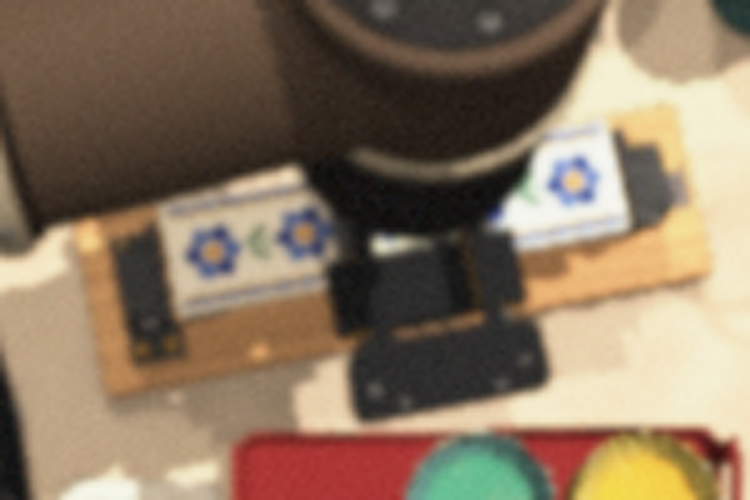

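View pics/c16.png

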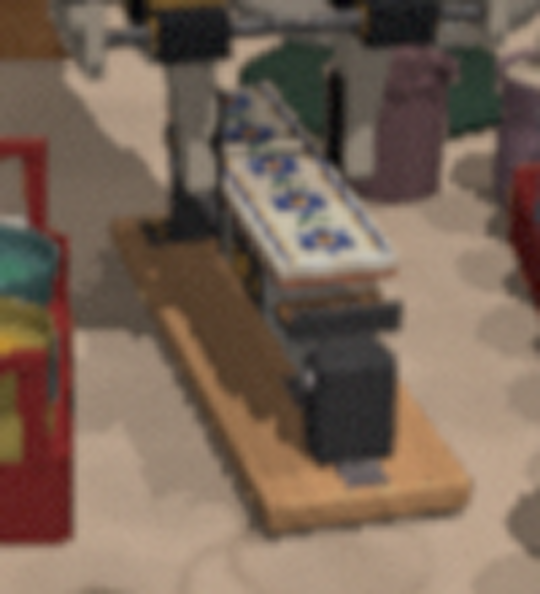

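Run:
```python
from h import *
p,d,q=load('pics/wrist11.npz')
print('stop',hold(plane(q,[(322,37)],.072)),'outer',hold(plane(q,[(322,24.6)],.079)),'tile end',hold(plane(q,[(323,42.5)],.0957)))
f=lambda x,y:(250+x/5,5+y/5.5)
print('tile sides',hold(plane(q,[f(76,230),f(655,230),f(92,545),f(650,545)],.0957)),'lip ends',hold(plane(q,[f(113,140),f(605,140)],.079)),'board sides',hold(plane(q,[f(27,30),f(692,30),f(50,500)],.018)))
p,d,q=load('pics/top11.npz')
g=lambda x,y:(260+x/5,150+y/5)
print('top tile ends',hold(plane(q,[g(175,262),g(622,180)],.0957)))
print('top lip R outer',hold(plane(q,[g(642,175)],.079)),'lip R inner?',hold(plane(q,[g(626,180)],.079)))
print('top lip L outer/inner',hold(plane(q,[g(125,270),g(168,262)],.079)))
p,d,q=load('pics/top0.npz')
g=lambda x,y:(200+x/3.3,150+y/3.3)
print('top0 L lip outer, inner',hold(plane(q,[g(282,195),g(305,193)],.079)),hold(plane(q,[g(305,193)],.072)))
cv2.imwrite('pics/c17.png',cv2.resize(p[185:230,270:310,::-1],None,fx=12,fy=12,interpolation=cv2.INTER_CUBIC))
p,d,q=load('pics/top11.npz')
cv2.imwrite('pics/c18.png',cv2.resize(p[185:230,270:310,::-1],None,fx=12,fy=12,interpolation=cv2.INTER_CUBIC))
```

```text
stop [[102.63181924   1.56721264]] outer [[106.92553271   1.54398923]] tile end [[96.79342177  1.15452151]]
tile sides [[ 95.30040987  25.37539704]
 [ 95.12375585 -23.14547481]
 [ 71.78908606  24.98714298]
 [ 71.61323824 -23.56006992]] lip ends [[104.59588861  24.29115732]
 [104.42028188 -20.99939015]] board sides [[127.04599443  42.82955903]
 [126.72813217 -39.68067583]
 [ 75.21375202  42.26159593]]
top tile ends [[-9.78440024e+01  7.77053627e-02]
 [ 9.99895241e+01 -3.26633399e+00]]
top lip R outer [[112.06446275   0.17559762]] lip R inner? [[104.58088567  -0.61304813]]
top lip L outer/inner [[-120.4913131     4.03135427]
 [-101.25297499    3.75664751]]
top0 L lip outer, inner [[-121.621194     -7.31402296]
 [-106.3507936    -9.04720258]] [[-106.56777111   -7.84562018]]
```

View pics/c17.png

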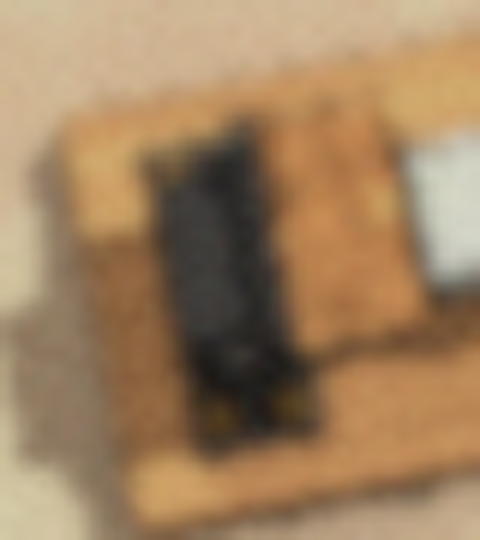

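View pics/c18.png

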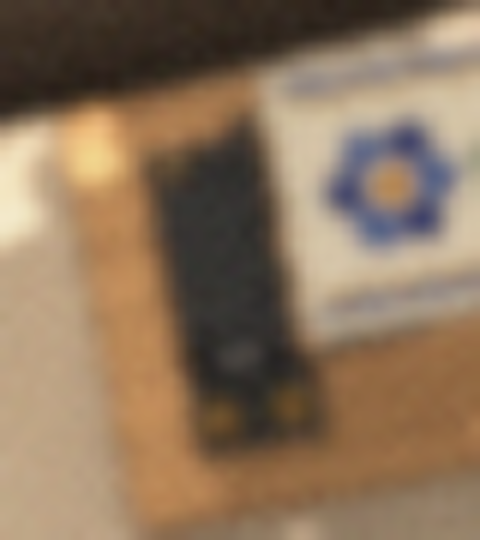

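Run:
```python
from h import *
p,d,q=load('pics/top0.npz')
k=lambda x,y:(270+x/12,185+y/12)
print('stopL',hold(plane(q,[k(255,130),k(275,220),k(296,340)],.072)))
p,d,q=load('pics/top11.npz')
print('tile L end',hold(plane(q,[k(268,90),k(290,210),k(313,330)],.0957)),hold(plane(q,[k(290,210)],.0857)))
g=lambda x,y:(260+x/5,150+y/5)
print('tile R',hold(plane(q,[g(612,130),g(632,230)],.0957)))
```

```text
stopL [[-103.75783982   20.63198181]
 [-103.31695385    3.28637547]
 [-103.76041458  -19.47545595]]
tile L end [[-99.39046258  22.69018673]
 [-99.6554137    0.22271707]
 [-99.74756354 -22.10524009]] [[-99.90487824   2.05812602]]
tile R [[100.69916064  19.41609322]
 [ 99.29974938 -25.771203  ]]
```

{"api": "drive_tool", "payload": {"deltas": [{"x": 0.0, "y": 0.02, "z": 0.3, "rx": 0.0, "ry": 0.0, "rz": 0.0}, {"x": 0.0, "y": 0.0, "z": 0.25, "rx": 0.0, "ry": 0.0, "rz": 0.0}, {"x": 0.0, "y": 0.0, "z": 0.05, "rx": 0.0, "ry": 0.0, "rz": 0.0}]}}

```text
t: 20.05
position: [0.5479, -0.0629, 0.077]
tcp_rot: [-180.0, 0.0, -79.5]
contact_force: [0.4, -1.2, -2.8]
finger_gap: 0.0493
```

```bash
python3 go.py 0.5479 -0.0629 0.076 -79.5
```

```text
t 20.05 pos [ 0.5479 -0.0629  0.077 ] rot [-1.7999e+02  4.0000e-02 -7.9480e+01] F [ 0.4 -1.2 -2.8] gap 0.0493 q [ 14.  17. -26.  -0. -47.  -3.]
shift units now-axes [-0.    0.    0.05] turn units [-0.    0.01  0.  ]
shift units in target axes [-0.001  0.     0.052]
```

{"api": "drive_tool", "payload": {"deltas": [{"x": 0.0, "y": 0.0, "z": 0.03, "rx": 0.0, "ry": 0.0, "rz": 0.0}, {"x": 0.0, "y": 0.0, "z": 0.03, "rx": 0.0, "ry": 0.0, "rz": 0.0}]}}

```text
t: 20.3
position: [0.5479, -0.063, 0.076]
tcp_rot: [180.0, 0.0, -79.5]
contact_force: [-3.6, 1.1, 6.7]
finger_gap: 0.0498
```

```bash
python3 go.py 0.5479 -0.0629 0.076 -79.5
python3 - <<'E'
from h import *
p,d,q=snap('wrist','12'); 
cv2.imwrite('pics/c19.png',cv2.resize(p[5:105,250:395,::-1],None,fx=5,fy=5.5,interpolation=cv2.INTER_CUBIC))
p,d,q=snap('side','12')
cv2.imwrite('pics/c20.png',cv2.resize(p[165:275,270:370,::-1],None,fx=5.4,fy=5.4,interpolation=cv2.INTER_CUBIC))
E
```

```text
t 20.3 pos [ 0.5479 -0.063   0.076 ] rot [ 1.7999e+02  3.0000e-02 -7.9470e+01] F [-3.6  1.1  6.7] gap 0.0498 q [ 14.  17. -26.  -0. -47.  -3.]
shift units now-axes [-0. -0. -0.] turn units [0. 0. 0.]
shift units in target axes [-0.002 -0.002 -0.   ]
```

View pics/c19.png

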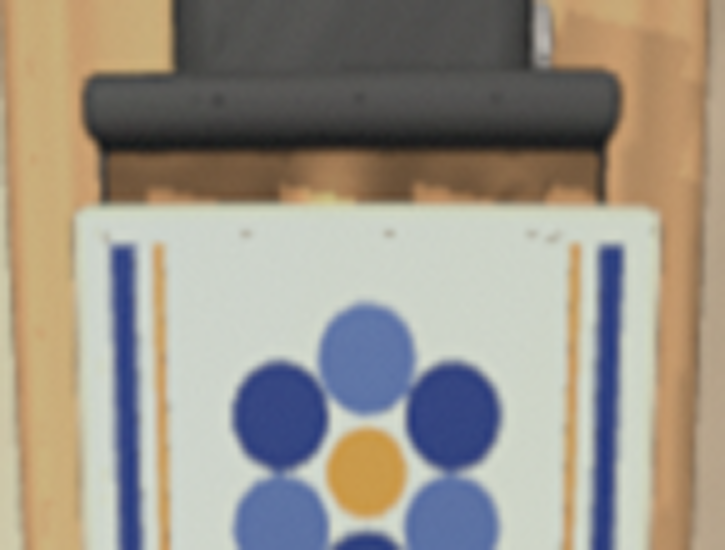

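View pics/c20.png

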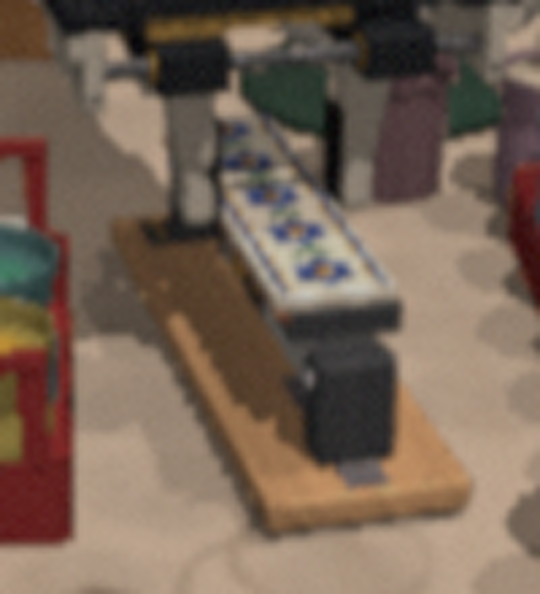

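Run:
```python
from h import *
p,d,q=load('pics/wrist12.npz')
print('stop',hold(plane(q,[(322,32.3)],.072)),'outer',hold(plane(q,[(322,18)],.079)),'tile end',hold(plane(q,[(323,42.5)],.082)))
p,d,q=snap('top','12')
cv2.imwrite('pics/c21.png',cv2.resize(p[150:250,260:410,::-1],None,fx=5,fy=5,interpolation=cv2.INTER_CUBIC))
```

```text
stop [[102.41895191   0.91942873]] outer [[106.91987296   0.89579908]] tile end [[96.73690532  0.51604956]]
```

View pics/c21.png

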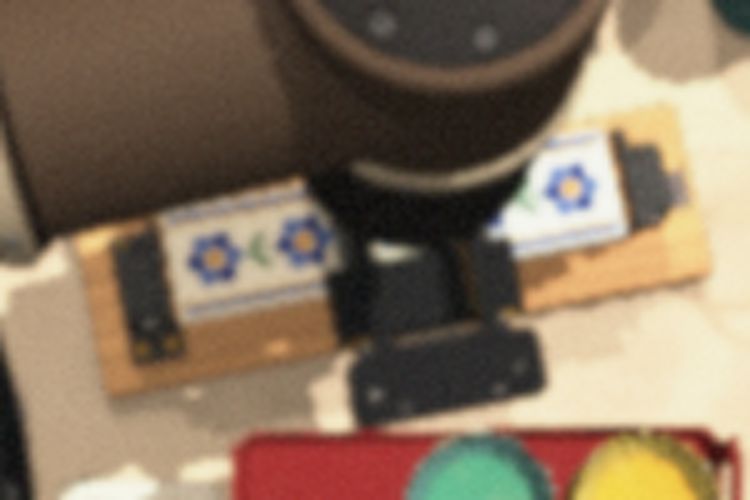

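{"api": "drive_tool", "payload": {"deltas": [{"x": 0.0, "y": 0.0, "z": -0.02, "rx": 0.0, "ry": 0.0, "rz": 0.0}]}}

```text
t: 20.58
position: [0.548, -0.0629, 0.0764]
tcp_rot: [-180.0, 0.0, -79.5]
contact_force: [-0.9, 0.4, -3.1]
finger_gap: 0.0493
```

{"api": "drive_tool", "payload": {"deltas": [{"x": 0.0, "y": 0.0, "z": 0.0, "rx": 0.0, "ry": 0.0, "rz": 0.0}, {"x": 0.0, "y": 0.0, "z": 0.0, "rx": 0.0, "ry": 0.0, "rz": 0.0}, {"x": 0.0, "y": 0.0, "z": 0.0, "rx": 0.0, "ry": 0.0, "rz": 0.0}], "gripper": -0.6}}

```text
t: 20.95
position: [0.549, -0.0629, 0.0769]
tcp_rot: [-179.9, 0.0, -79.5]
contact_force: [0.1, -0.2, -0.5]
finger_gap: 0.0692
```

```bash
python3 go.py 0.5479 -0.0629 0.076 -79.5
python3 - <<'E'
from h import *
p,d,q=snap('wrist','13')
E
```

```text
t 20.95 pos [ 0.549  -0.0629  0.0769] rot [-1.7986e+02  2.0000e-02 -7.9460e+01] F [ 0.1 -0.2 -0.5] gap 0.0692 q [ 14.  17. -26.  -0. -47.  -3.]
shift units now-axes [-0.01  0.06  0.04] turn units [-0.02  0.    0.01]
shift units in target axes [-0.008  0.056  0.043]
```

View pics/wrist13.png

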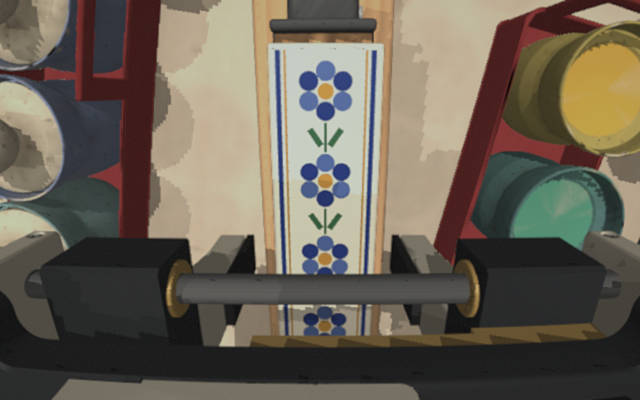

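Tile rests with the fingers clear on both sides (fingers at columns 253 and 393, tile 268–382). Now straight up, then back to inspect.

{"api": "drive_tool", "payload": {"deltas": [{"x": 0.0, "y": 0.06, "z": -0.5, "rx": 0.0, "ry": 0.0, "rz": 0.0}, {"x": 0.0, "y": 0.0, "z": -0.9, "rx": 0.0, "ry": 0.0, "rz": 0.0}, {"x": 0.0, "y": 0.0, "z": -0.9, "rx": 0.0, "ry": 0.0, "rz": 0.0}, {"x": 0.0, "y": 0.0, "z": -0.9, "rx": 0.0, "ry": 0.0, "rz": 0.0}, {"x": -0.8, "y": 0.6, "z": -0.6, "rx": 0.0, "ry": 0.0, "rz": 0.0}, {"x": -0.8, "y": 0.6, "z": -0.6, "rx": 0.0, "ry": 0.0, "rz": 0.0}, {"x": -0.8, "y": 0.6, "z": -0.6, "rx": 0.0, "ry": 0.0, "rz": 0.0}, {"x": -0.8, "y": 0.6, "z": -0.6, "rx": 0.0, "ry": 0.0, "rz": 0.0}, {"x": -0.8, "y": 0.6, "z": -0.6, "rx": 0.0, "ry": 0.0, "rz": 0.0}, {"x": -0.6, "y": 0.5, "z": -0.5, "rx": 0.0, "ry": 0.0, "rz": 0.0}, {"x": 0.0, "y": 0.0, "z": 0.0, "rx": 0.0, "ry": 0.0, "rz": 0.0}]}}

```text
t: 22.38
position: [0.4597, 0.0162, 0.2221]
tcp_rot: [-179.5, 0.0, -79.5]
contact_force: [-0.0, 0.2, -0.1]
finger_gap: 0.0704
```

```bash
python3 go.py 0.5479 -0.0629 0.076 -79.5
python3 - <<'E'
from h import *
p,d,q=snap('wrist','14')
cv2.imwrite('pics/c22.png',cv2.resize(p[0:250,140:290,::-1],None,fx=4,fy=2.4,interpolation=cv2.INTER_CUBIC))
snap('top','14')
p,d,q=snap('side','14')
cv2.imwrite('pics/c23.png',cv2.resize(p[165:275,270:370,::-1],None,fx=5.4,fy=5.4,interpolation=cv2.INTER_CUBIC))
E
```

```text
t 22.38 pos [0.4597 0.0162 0.2221] rot [-1.7946e+02  4.0000e-02 -7.9460e+01] F [-0.   0.2 -0.1] gap 0.0704 q [ 27.  -0. -26.   0. -64. -16.]
shift units now-axes [ 4.7  -3.55  7.34] turn units [-0.08  0.01  0.01]
shift units in target axes [ 4.695 -3.617  7.307]
```

View pics/c22.png

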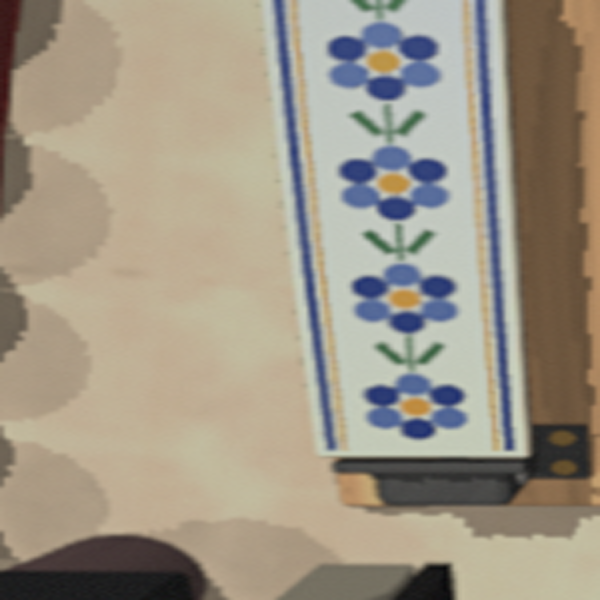

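View pics/top14.png

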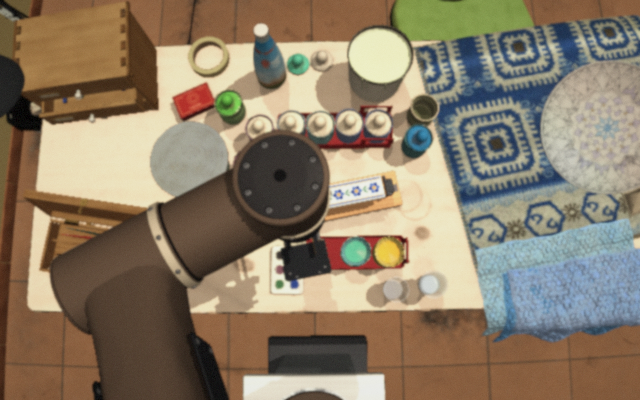

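View pics/c23.png

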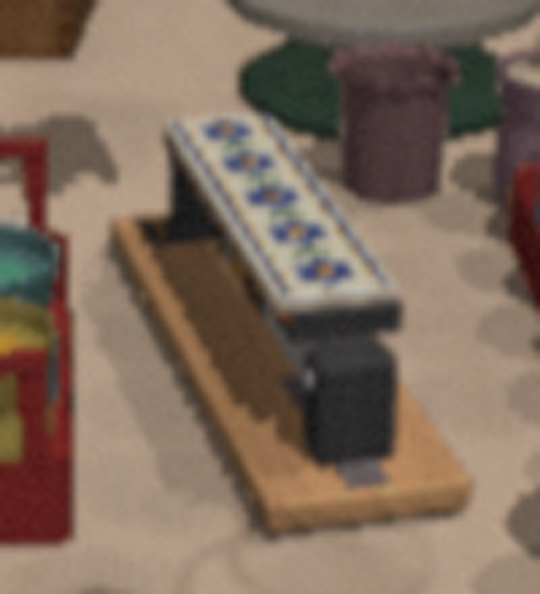

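```bash
python3 - <<'E'
from h import *
p,d,q=load('pics/wrist14.npz'); P=pts(q,d)
for v in range(5,190,15):
    c=int(np.interp(v,[0,190],[235,246])); w=P[v-1:v+2,c-15:c+16].reshape(-1,3); print(v,hold(np.median(w,0))[0].round(0),np.median(w[:,2]).round(4),end=' | ')
p,d,q=load('pics/side14.npz'); P=pts(q,d); print()
s=(P[...,2]>.06)&(P[...,2]<.1); H=hold(P.reshape(-1,3)).reshape(400,640,2)
for x in range(-95,100,20):
    m=s&(abs(H[...,0]-x)<8)&(abs(H[...,1])<18); print(x,m.sum(),np.median(P[m][:,2]).round(4),end=' | ')
print(world([-205,-15]))
E
python3 plan.py 0.494 0.140 0.22 -79.5 8
```

```text
5 [53.  1.] 0.0818 | 20 [41.  0.] 0.0821 | 35 [30. -0.] 0.082 | 50 [18.  0.] 0.082 | 65 [6. 0.] 0.0822 | 80 [-6.  0.] 0.082 | 95 [-18.   0.] 0.082 | 110 [-31.   0.] 0.0821 | 125 [-43.   0.] 0.0819 | 140 [-56.   0.] 0.0817 | 155 [-70.   1.] 0.0819 | 170 [-84.   1.] 0.0821 | 185 [-97.   1.] 0.082 | 
-95 29 0.0813 | -75 37 0.082 | -55 35 0.0816 | -35 40 0.0816 | -15 45 0.0818 | 5 38 0.082 | 25 46 0.0815 | 45 51 0.0815 | 65 46 0.0818 | 85 49 0.0817 | [[0.49419915 0.13425062]]
pos [0.4598 0.0155 0.2206] rot [-1.7961e+02  1.0000e-02 -7.9530e+01]
0 [-0.73 -0.35  0.01] [-0.01  0.   -0.  ]
1 [-0.73 -0.35  0.01] [-0.01  0.   -0.  ]
2 [-0.73 -0.35  0.01] [-0.01  0.   -0.  ]
3 [-0.73 -0.35  0.01] [-0.01  0.   -0.  ]
4 [-0.73 -0.35  0.01] [-0.01  0.   -0.  ]
5 [-0.73 -0.35  0.  ] [-0.01  0.   -0.  ]
6 [-0.73 -0.35  0.  ] [-0.01  0.   -0.  ]
7 [-0.73 -0.35  0.  ] [-0.01  0.   -0.  ]
```

Run:
```python
from h import *
a,_,_=load('pics/side0.npz'); b,d,q=load('pics/side14.npz')
D=(cv2.absdiff(cv2.GaussianBlur(a,(5,5),0),cv2.GaussianBlur(b,(5,5),0)).max(2)); v=b.copy(); v[D>40]=[255,0,0]
cv2.imwrite('pics/diff.png',cv2.resize(v[140:300,190:520,::-1],None,fx=2.4,fy=2.4))
cv2.imwrite('pics/c24.png',cv2.resize(b[215:240,300:330,::-1],None,fx=16,fy=16,interpolation=cv2.INTER_CUBIC))
```

```text
(no output)
```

View pics/diff.png

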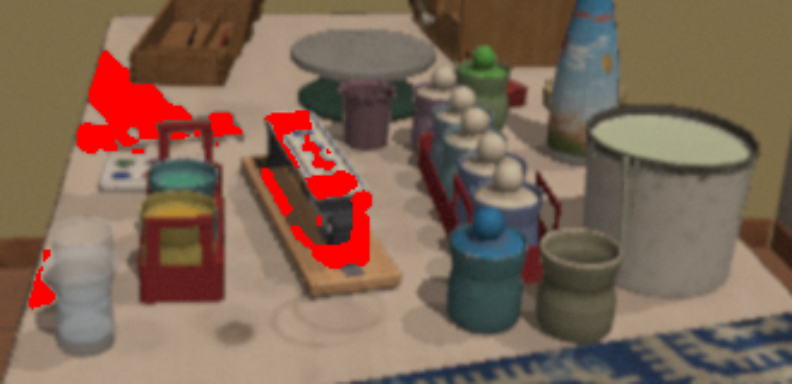

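View pics/c24.png

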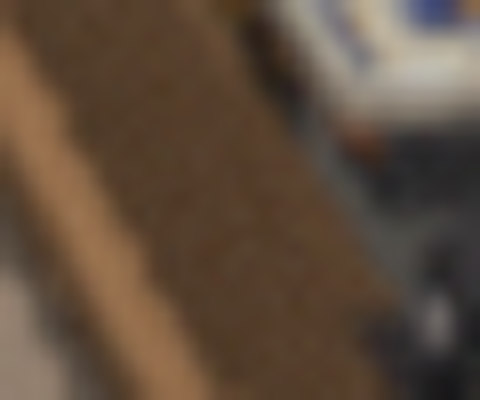

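Apart from shadows, only the holder and the tile changed between the first and last side pictures. The bystanders are where they were, so I'm handing the job in.

Run:
```python
from cell import robot, sense
print(robot.job_done(), sense()['t'])
```

```text
the job is handed in; nothing more can be done
the job is handed in; nothing more can be done
```

The tile is lying flat, painted face up, on the two cork ledges between the end stops. The sleeve is locked in its next hole, and I handed the job in at about 22.5 s.

**What I did:** I pinched the sleeve and button flush (gap 25.9 mm) and drew the sleeve out until the button locked about 43 mm on. I stopped pulling when the force reached about 19 N, which leaves roughly 12 N on the button after friction. I then gripped the tile across its width, lowered it gently with about 10 N of contact, let go and backed away.

**Checks that agreed:**
- **Button:** after I let go of the sleeve, the wrist picture showed it standing out of the index plate's hole. Its tip was about 19.5 mm from the tube's axis, which is fully out.
- **Tile:** its top reads 82 mm, within 1 mm, over its whole length in the wrist and side depth pictures. That is the 72 mm ledge plus the 10 mm tile.
- **Bystanders:** comparing the first and last side pictures, only the holder, the tile and shadows changed. The arm was at z 0.22 m with no contact force.

**Checks that disagreed or were not made:**
- **Draw length:** I got 41 to 43 mm depending on the method.
- **End gaps:** these agree only to about 2 mm. The top camera gave about 4 mm at the fixed stop, before the final lowering. The wrist camera gave between 3 and 6 mm at the moving stop.
- **Button after placing:** the tile hid it in the wrist view and the side view was too coarse to show it. The moving lip had not shifted, by pictures taken up to the moment before I let go of the tile.

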